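# Two-sided contact test of sensor modules

### The arm

A 6-joint arm with a two-finger parallel gripper is mounted at the origin on the work surface. World frame = base frame: x ahead of the robot, y to its left, z up, the work surface at z = 0. Lengths are in m, angles in rad, forces in N, time in s.
With the tool pointing down it reaches from about 0.35 to 0.775 m from the base axis. Payload 7.3 kg.
Tool frame: the origin (TCP) lies on the front face of the gripper's body, between the roots of the fingers; the fingertips stand ahead of it and the grasp point (between the pads) lies 47 mm ahead of it (finger_overhang is the z of the fingertips in the tool frame, in m); z points along the fingers, y is the line along which they close (so a half turn about z gives the same grasp; the last joint's range is limited). The gripper opens to 92 mm and grips with 3 to 60 N. Pads are 19 mm wide; open, the fingers measure 130 mm over their backs; the gripper's body (75 mm by 190 mm) begins 47 mm behind the grasp point.
Start: joints at [-1.376, 0.342, 1.524, -0, 1.275, -0.146], TCP at [0.175, -0.495, 0.292] pointing down, gripper open.
Joint ranges: [-2.53, 2.53], [-0.77, 2.02], [0.04, 2.7], [-1, 4.14], [0.28, 2.66], [-3.11, 3.11]. Speed limits (rad/s): [2.57, 2.57, 3.14, 3.14, 3.14, 3.14].

### API

Orientations are given as [roll, pitch, yaw] about the fixed x, y, z axes, in that order (R = Rz(yaw) Ry(pitch) Rx(roll)).
In Python, from cell import * gives the robot as it stands. The module is installed in compiled form; this text tells all that it offers.
- The arm moves only by the tool arm_command, never from a script. Its argument "series" is a list of rows, each an object of numbers: "x", "y", "z": the shift along the tool's x, y, z in mm; "rx", "ry", "rz": the turn, a rotation vector about the tool's x, y, z in degrees. A call has 1 to 20 rows; each row is the pose to reach, as a shift and turn from the pose commanded when the call began, along the tool's axes at that moment; what a row does not reach only later rows make up. A row lasts 1/10 s, in which the tool goes at most 50 mm and 8.59 degrees, less where a joint would pass 70% of its speed; a pose out of reach is approached as far as the arm can. A call with a gripper value outside its range is refused whole. "hand" is the finger opening in mm, from 0 to 91.8, set as the call begins (left out, the last holds). The fingers move at their own pace and stop on an object; "squeeze" is the grip in N (left out, the last holds). Time passes only in rows, so rows that repeat a pose let the fingers close. It gives the time, the measured TCP pose, the force, the opening and the grip force at its end, in the units of the state.
- observe(): the state, without advancing time (a new reading comes with each control period).
- read_camera(name): name is "scene" or "top" or "wrist"; returns a dict with "pixels" (384x512x3 uint8, blue, green, red), "K" (3x3 intrinsics, pixels), "rvec" (rotation vector, rad) and "tvec" (3), from world to camera coordinates, as OpenCV has them. Camera axes: x right, y down, z forward; pixel columns grow to the right and rows downward; lengths in m; the calibration is good to about 2 mm. A picture is of the moment at which its call begins. There is no depth.
- hand_in(): hands the job in; it is judged then, once.
Trained networks look in a picture, given as the dict that the camera call returned (one of the last four; its "shot" number tells which), for a name from the list of things; names that differ only in an ending like _2 or _b are one class to them, and where a whole thing is asked for, a point or a joint stands for the part that bears it (a point fixed in the world has none). Each returns a list of dicts, best first, with "confidence" (0 to 1); they miss things now and then, are a little off and sometimes report something else, mostly with a low value. They report only what shows in the picture. A call takes as long as a camera call. They do not tell look-alikes from the thing itself.
- boxes_of(picture, query): "point" ([x, y, z] in m, in world coordinates, good to about 4 mm: the middle of the surface that is visible of it).
- trace(picture, query): "pixels" (384x512 bool, what is visible of it).
- mark_of(picture, query): "point" ([x, y, z] in m, in world coordinates, good to about 4 mm: a listed point, or the origin of a listed thing).
The state is a dict: "time": time; "qpos": joint angles; "qvel": joint speeds; "joint_efforts": joint torques, N m; "tool_pos": TCP position; "tool_rot": TCP orientation; "contact_force": force on the tool from outside, world axes, zero at the start; "torque": the same for the moment, N m; "opening": finger opening in m; "grip_force": force on a finger pad.
Only numpy, scipy, OpenCV 4.12 (cv2) and the standard library are available. Lean on these libraries where they do the work, as an engineer would, in place of code of your own. Each camera call takes 0.05 s, during which the arm holds its last target. There are 200 camera calls.

### The job

The test station is in storage: throw its lever into the open notch, the one away from the robot, to draw the contact head back, then get the black carrier, with every module from the foam tray standing in a pocket of it, lying flat in the nest with its lug end towards the lever. Throw the lever into the boldly marked middle notch to bring the contacts up, leave it there for two seconds, throw it back to the open notch, turn the carrier half round so that its lug end points away from the lever, and throw the lever into the middle notch again. Leave it so, with the carrier in the nest and all modules in their pockets, and do not disturb the screw dish, the screwdriver or the loose bracket.

Things in the scene. Friction and masses are not known exactly. Their poses are not given: they have to be found in the camera images.
- station: Grey test station, fixed. A base plate 215 x 295 mm, 12 mm thick. Origin under the centre of the nest, z up; +x runs from the nest to the contact head (away from the robot, roughly), the lever stands on the -y side. Nothing but lever and head moves.
- nest (a point): Centre of the nest floor, 12 mm above the mat, axes those of the station. The nest is a rectangle 86 mm (station x) by 174 mm (station y) within an aluminium rim 6 mm high and 6 mm thick; the carrier lies in it with 3 mm play all round.
- lever (a joint): Lever angle, rad. 0: upright, the middle (contact) notch with the bold white mark. +0.42: leaning away from the robot (station +x), the open notch, head drawn back. -0.42: leaning towards the robot, the storage notch, head out over the nest so the carrier cannot go in. A detent spring pulls it into the nearest notch (changeover near +-0.24, under 4 N at the knob); stops at +-0.5.
- lever_knob (a point): Centre of the black ball, 32 mm across, at the top of the lever; 120 mm from the pivot, free on all sides and from above.
- lever_pivot (a point): Point on the lever's pivot axis in the lever's plane, 55 mm above the mat, 155 mm from the nest's centre on its -y side; the axis is the station's y axis.
- head_face (a point): Middle of the contact head's front face, which looks to station -x; the head is 160 mm wide and its top is 40 mm above the mat. It slides along station x with the lever, 18 mm from notch to notch: in the middle notch its face stands 4 mm from the carrier's side (only the spring pins bridge the gap), in the open notch 22 mm.
- carrier: Loose black tray, 80 mm (own x) x 168 mm (own y), walls 12 mm high, 4 mm floor, with four pockets, two along each long side, and a square grey post in the middle. Origin under its centre, z up. Both long sides carry contacts.
- carrier_grip (a point): In the carrier's square post (20 x 20 mm, from 12 to 60 mm above the carrier's underside), 48 mm above the underside, on the carrier's axis: a good place to take hold of it.
- carrier_lug (a point): Top of the carrier's lug: a small upright aluminium fin 8 mm wide on the end wall at the carrier's own +y end, 26 mm above its underside, 82 mm from its centre.
- pocket1 (a point): Centre of a pocket's floor in the carrier, at carrier x +19 mm, y +59 mm; pocket 34 mm (carrier x) by 42 mm (carrier y), 8 mm deep; any module fits any pocket, either way round.
- pocket2 (a point): Centre of a pocket's floor in the carrier, at carrier x +19 mm, y -59 mm; pocket 34 mm (carrier x) by 42 mm (carrier y), 8 mm deep; any module fits any pocket, either way round.
- pocket3 (a point): Centre of a pocket's floor in the carrier, at carrier x -19 mm, y +59 mm; pocket 34 mm (carrier x) by 42 mm (carrier y), 8 mm deep; any module fits any pocket, either way round.
- pocket4 (a point): Centre of a pocket's floor in the carrier, at carrier x -19 mm, y -59 mm; pocket 34 mm (carrier x) by 42 mm (carrier y), 8 mm deep; any module fits any pocket, either way round.
- module1: Loose sensor module (between two and four are there): black foot 28 (own x) x 36 (own y) x 12 mm, on it a body 20 x 30 mm up to 38 mm, with a metal plate on top. Origin under its centre, z up. Starts standing on the foam tray. Take it by the 30 mm width (own y) when it goes in a pocket.
- module2: Loose sensor module (between two and four are there): black foot 28 (own x) x 36 (own y) x 12 mm, on it a body 20 x 30 mm up to 38 mm, with a metal plate on top. Origin under its centre, z up. Starts standing on the foam tray. Take it by the 30 mm width (own y) when it goes in a pocket.
- module3: Loose sensor module (between two and four are there): black foot 28 (own x) x 36 (own y) x 12 mm, on it a body 20 x 30 mm up to 38 mm, with a metal plate on top. Origin under its centre, z up. Starts standing on the foam tray. Take it by the 30 mm width (own y) when it goes in a pocket.
- module4: Loose sensor module (between two and four are there): black foot 28 (own x) x 36 (own y) x 12 mm, on it a body 20 x 30 mm up to 38 mm, with a metal plate on top. Origin under its centre, z up. Starts standing on the foam tray. Take it by the 30 mm width (own y) when it goes in a pocket.
- tray: Pink foam tray, fixed, a flat slab 280 x 250 x 10 mm with slots drawn on it; origin under its centre. Modules stand on its top.
- screw_dish: Bystander: black dish of screws, 85 x 100 x 14 mm.
- driver: Bystander: orange and black electric screwdriver lying on the mat, about 260 mm long, 38 mm high; origin under its middle.
- bracket: Bystander: U-shaped black plastic bracket, 100 x 90 x 18 mm, lying flat.
Things that resemble listed ones, but are neither listed nor needed, are in the scene too. What is shaped like the module3 but purple is not meant.

How it is judged:
On the way, in this order (a step that is already met when the one before it is completed fails the run):
1. the lever is in the open notch (value of joint lever above 0.33 rad), for 0.2 s.
2. first pass: all modules in the carrier's pockets, the carrier in the nest with its lug end to the lever, the lever in the middle notch for 1 s (x of module1 in the frame of carrier between -0.03 and 0.03 m and y of module1 in the frame of carrier between -0.075 and 0.075 m and z of module1 in the frame of carrier between 0 and 0.009 m and angle between each of module1, module2, module3, module4's own z axis and vertical below 0.15 rad and x of module2 in the frame of carrier between -0.03 and 0.03 m and y of module2 in the frame of carrier between -0.075 and 0.075 m and z of module2 in the frame of carrier between 0 and 0.009 m and x of module3 in the frame of carrier between -0.03 and 0.03 m and y of module3 in the frame of carrier between -0.075 and 0.075 m and z of module3 in the frame of carrier between 0 and 0.009 m and x of module4 in the frame of carrier between -0.03 and 0.03 m and y of module4 in the frame of carrier between -0.075 and 0.075 m and z of module4 in the frame of carrier between 0 and 0.009 m and horizontal distance between carrier and nest below 0.007 m and angle between the y axis of carrier and the y axis of station, either way round below 0.09 rad and z of carrier in the frame of nest below 0.004 m and angle between carrier's own z axis and vertical below 0.05 rad and y of carrier_lug in the frame of station below -0.05 m and value of joint lever between -0.09 and 0.09 rad), for 1 s.
3. the lever is back in the open notch (value of joint lever above 0.33 rad), for 0.2 s.
4. second pass: the carrier turned half round, in the nest with all modules, the lever in the middle notch (x of module1 in the frame of carrier between -0.03 and 0.03 m and y of module1 in the frame of carrier between -0.075 and 0.075 m and z of module1 in the frame of carrier between 0 and 0.009 m and angle between each of module1, module2, module3, module4's own z axis and vertical below 0.15 rad and x of module2 in the frame of carrier between -0.03 and 0.03 m and y of module2 in the frame of carrier between -0.075 and 0.075 m and z of module2 in the frame of carrier between 0 and 0.009 m and x of module3 in the frame of carrier between -0.03 and 0.03 m and y of module3 in the frame of carrier between -0.075 and 0.075 m and z of module3 in the frame of carrier between 0 and 0.009 m and x of module4 in the frame of carrier between -0.03 and 0.03 m and y of module4 in the frame of carrier between -0.075 and 0.075 m and z of module4 in the frame of carrier between 0 and 0.009 m and horizontal distance between carrier and nest below 0.007 m and angle between the y axis of carrier and the y axis of station, either way round below 0.09 rad and z of carrier in the frame of nest below 0.004 m and angle between carrier's own z axis and vertical below 0.05 rad and y of carrier_lug in the frame of station above 0.05 m and value of joint lever between -0.09 and 0.09 rad), for 0.3 s.
At the end, for the whole second after the job is handed in: Every module stands on a pocket floor of the carrier (within 9 mm in height, tilt under 0.15 rad); the carrier lies in the nest (centre within 7 mm, turn within 0.09 rad), lug end away from the lever; the lever is in the middle notch within 0.09 rad; all at rest (all of step 4 and linear speed of carrier below 0.02 m/s); the robot touches nothing.
It fails at once if the screw dish is pushed more than 30 mm aside (distance of screw_dish from where it was at the start of the episode above 0.03 m).
It fails at once if the screwdriver is pushed more than 30 mm aside (distance of driver from where it was at the start of the episode above 0.03 m).
It fails at once if the loose bracket is pushed more than 30 mm aside (distance of bracket from where it was at the start of the episode above 0.03 m).
Of module1, module2, module3, module4 only 2 to 4 are there at a start; the rules pass over those that are not, and their reading is None.
At some moment in a run one of module1, module2, module3, module4 may be knocked a few centimetres aside while the robot is not near it.
Once in a run the grip may slacken for a moment while it holds something.
It also fails if it takes over 210 s, if anything falls off the work surface, if the arm or the gripper's body presses on something with over 40 N, if the wrist force passes 120 N, or if a joint passes its speed limit or range.

## Working session

There is one attempt and no reset: what is moved stays moved. The work goes in short steps, Python scripts to look and compute and a tool call to move; the robot and the scene stay as the last step left them, time stands still between calls to the robot, and variables do not carry over. Pictures are saved under pics/ and viewed, at most 14 in all, crops included, and the job is handed in when it is done.

Besides the shell and the picture viewer there is one more tool, called as name([rows], argument=value, ...), one row to a line, values as JSON. arm_command: Moves the arm, as the interface text tells. Its arguments: {"type":"object","properties":{"series":{"type":"array"},"hand":{"type":"number"},"squeeze":{"type":"number"}},"required":["series"]}

```bash
mkdir -p pics; cat > h.py <<'E'
from cell import *
import numpy as np, cv2
from scipy.spatial.transform import Rotation as R
def shot(cam,fn=None):
    p=read_camera(cam)
    if fn: cv2.imwrite('pics/'+fn,p['pixels'])
    return p
def w2t(p):
    s=observe(); M=R.from_euler('xyz',s['tool_rot']).as_matrix()
    return M.T@(np.array(p)-s['tool_pos'])*1000
def plane(p,uv,z):
    "pixel -> world point at height z"
    M=cv2.Rodrigues(np.array(p['rvec'],float))[0]; t=np.array(p['tvec'],float).ravel()
    uv=cv2.undistortPoints(np.array([[uv]],float),np.array(p['K']),None).ravel()
    d=M.T@np.r_[uv,1]; c=-M.T@t
    return c+d*(z-c[2])/d[2]
def proj(p,X):
    return cv2.projectPoints(np.array([X],float),np.array(p['rvec'],float),np.array(p['tvec'],float),np.array(p['K']),None)[0].ravel()
E
python3 - <<'E'
from h import *
s=observe();print({k:np.round(v,3) for k,v in s.items()})
for c in('scene','top'):
    p=shot(c,c+'0.png')
    for q in['station','nest','lever_knob','lever_pivot','head_face','carrier','carrier_grip','carrier_lug','pocket1','module1','tray','screw_dish','driver','bracket']:
        print(c,q,[(np.round(d['point'],3).tolist(),round(d['confidence'],2)) for d in mark_of(p,q)])
E
```

```text
{'time': np.float64(0.0), 'qpos': array([-1.376,  0.343,  1.525,  0.   ,  1.275, -0.146]), 'qvel': array([-0.   , -0.   ,  0.001, -0.001, -0.   , -0.001]), 'joint_efforts': array([-1.0000e-03, -4.3125e+01, -2.4423e+01,  7.2000e-02,  5.6000e-02,
       -0.0000e+00]), 'tool_pos': array([ 0.175, -0.494,  0.292]), 'tool_rot': array([-3.14 , -0.   ,  0.341]), 'contact_force': array([ 0.517, -0.007, -1.33 ]), 'torque': array([0.047, 0.035, 0.026]), 'grip_force': np.float64(0.0), 'opening': np.float64(0.092)}
scene station [([0.541, -0.184, 0.0], 0.68), ([0.527, 0.087, 0.049], 0.55)]
scene nest [([0.542, -0.187, 0.01], 0.57)]
scene lever_knob [([0.498, -0.343, 0.163], 0.57), ([0.514, 0.321, -0.002], 0.45)]
scene lever_pivot [([0.548, -0.341, 0.054], 0.7), ([0.564, 0.262, 0.008], 0.26)]
scene head_face [([0.566, -0.189, 0.024], 0.8), ([0.563, 0.262, 0.01], 0.62)]
scene carrier [([0.525, 0.084, -0.002], 0.92), ([0.514, 0.322, -0.002], 0.68)]
scene carrier_grip [([0.528, 0.086, 0.046], 0.87)]
scene carrier_lug [([0.519, 0.005, 0.03], 0.74)]
scene pocket1 [([0.539, 0.026, 0.004], 0.83), ([0.55,
[... 551 characters left out ...]
vot [([0.544, -0.342, 0.054], 0.67)]
top head_face [([0.569, -0.186, 0.026], 0.86), ([0.52, 0.006, 0.023], 0.33)]
top carrier [([0.525, 0.092, 0.002], 0.75)]
top carrier_grip [([0.529, 0.087, 0.048], 0.94), ([0.564, 0.262, 0.012], 0.27)]
top carrier_lug [([0.519, 0.006, 0.024], 0.88)]
top pocket1 [([0.503, 0.028, 0.003], 0.84), ([0.55, 0.139, 0.004], 0.82), ([0.539, 0.026, 0.005], 0.69), ([0.512, 0.151, 0.001], 0.59)]
top module1 [([0.452, 0.263, 0.008], 0.5), ([0.565, 0.258, 0.01], 0.45), ([0.296, 0.274, 0.002], 0.4)]
top tray [([0.511, 0.318, 0.002], 0.59)]
top screw_dish [([0.754, 0.112, -0.001], 0.83)]
top driver [([0.336, -0.486, 0.002], 0.76)]
top bracket [([0.758, -0.057, 0.0], 0.88)]
```

View pics/top0.png

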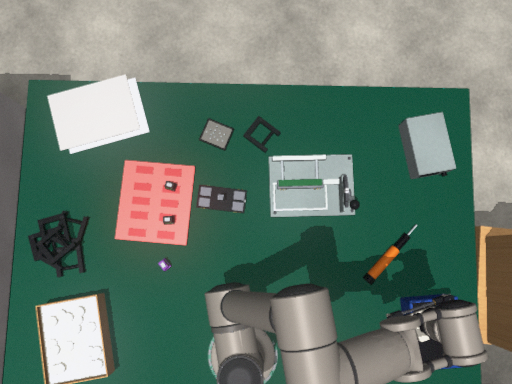

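View pics/scene0.png

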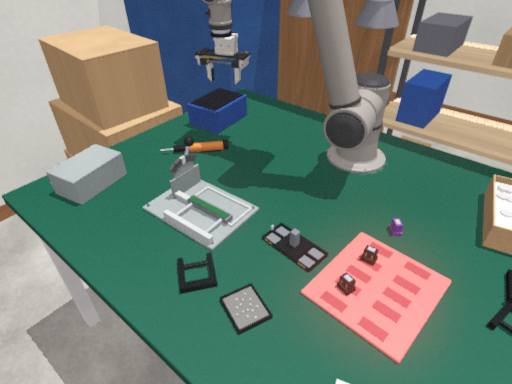

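The top view shows the carrier near (222,199) and two modules on the pink tray at (171,186) and (168,219). The purple look-alike is off the tray at (165,265). The station's lever knob is at (354,204), leaning towards the robot, and the lug is already at the -y end of the carrier. Next I measure the yaws and the approach to the knob.

```bash
python3 - <<'E'
from h import *
p=shot('top'); im=p['pixels']
def rect(q,z,i=0):
    for d in trace(p,q):
        m=d['pixels'].astype(np.uint8); ys,xs=np.nonzero(m)
        if len(xs)<5: continue
        c=np.array([plane(p,(x,y),z)[:2] for x,y in zip(xs,ys)],np.float32)
        r=cv2.minAreaRect(c*1000); print(q,round(d['confidence'],2),len(xs),np.round(r[0]),np.round(r[1]),round(r[2],1))
rect('carrier',.012);rect('station',.012);rect('module1',.045);rect('lever_knob',.165);rect('head_face',.04)
for i in range(2):
  for c in('scene','top'):
    p=shot(c)
    for q in['nest','lever_knob','lever_pivot','carrier_grip','carrier_lug']:
        print(c,q,[(np.round(d['point'],3).tolist(),round(d['confidence'],2)) for d in mark_of(p,q)][:1])
print(w2t([.499,-.343,.165]))
p=read_camera('wrist');cv2.imwrite('pics/w0.png',p['pixels'])
big=cv2.resize(im[130:280,110:370],None,fx=3,fy=3,interpolation=cv2.INTER_CUBIC);cv2.imwrite('pics/top_crop.png',big)
E
```

```text
carrier 0.96 1105 [528.  83.] [171.  81.] 84.0
station 0.69 5143 [ 581. -235.] [216. 307.] 2.6
station 0.56 676 [758. 109.] [103.  88.] 68.4
station 0.25 1105 [527.  85.] [169.  82.] 84.2
module1 0.67 522 [ 581. -211.] [ 32. 210.] 2.8
module1 0.47 114 [565. 258.] [45. 33.] 74.0
lever_knob 0.67 5189 [ 559. -214.] [196. 281.] 2.6
head_face 0.63 578 [ 582. -210.] [ 38. 214.] 1.1
scene nest [([0.545, -0.191, 0.012], 0.81)]
scene lever_knob [([0.758, -0.053, 0.002], 0.69)]
scene lever_pivot [([0.546, -0.34, 0.054], 0.92)]
scene carrier_grip [([0.527, 0.086, 0.044], 0.74)]
scene carrier_lug [([0.44, 0.264, 0.007], 0.69)]
top nest [([0.542, -0.19, 0.012], 0.66)]
top lever_knob [([0.336, -0.488, 0.003], 0.63)]
top lever_pivot [([0.547, -0.341, 0.053], 0.66)]
top carrier_grip [([0.531, 0.082, 0.047], 0.74)]
top carrier_lug [([0.518, 0.005, 0.026], 0.88)]
scene nest [([0.542, -0.19, 0.009], 0.69)]
scene lever_knob [([0.501, -0.344, 0.166], 0.49)]
scene lever_pivot [([0.55, -0.338, 0.054], 0.76)]
scene carrier_grip [([0.527, 0.088, 0.049], 0.81)]
scene carrier_lug [([0.52, 0.006, 0.029], 0.88)]
top nest [([0.541, -0.191, 0.008], 0.65)]
top lever_knob [([0.5, -0.344, 0.162], 0.45)]
top lever_pivot [([0.545, -0.34, 0.056], 0.63)]
top carrier_grip [([0.53, 0.085, 0.048], 0.57)]
top carrier_lug [([0.518, 0.008, 0.024], 0.59)]
[355.65320619 -34.99216314 127.2404713 ]
```

View pics/top_crop.png

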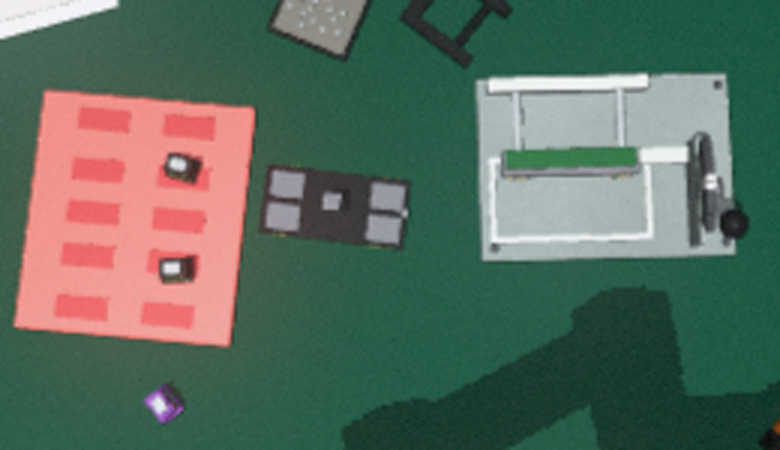

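arm_command([
  {"x": 356,"y": -35,"z": 0,"rz": -72.8},
  {"x": 356,"y": -35,"z": 0,"rz": -72.8},
  {"x": 356,"y": -35,"z": 0,"rz": -72.8},
  {"x": 356,"y": -35,"z": 0,"rz": -72.8},
  {"x": 356,"y": -35,"z": 0,"rz": -72.8},
  {"x": 356,"y": -35,"z": 0,"rz": -72.8},
  {"x": 356,"y": -35,"z": 0,"rz": -72.8},
  {"x": 356,"y": -35,"z": 0,"rz": -72.8},
  {"x": 356,"y": -35,"z": 0,"rz": -72.8},
  {"x": 356,"y": -35,"z": 0,"rz": -72.8},
  {"x": 356,"y": -35,"z": 0,"rz": -72.8},
  {"x": 356,"y": -35,"z": 0,"rz": -72.8},
], hand=52)

```text
invalid input
```

```bash
python3 - <<'E'
from h import *
s=observe();print(np.round(s['tool_pos'],4),np.degrees(s['tool_rot']),s['time'],s['opening'],s['qpos'])
for i in range(2):
  p=shot('wrist','w1.png')
  for q in['lever_knob','lever_pivot','nest','head_face']:
    print(q,[(np.round(d['point'],3).tolist(),round(d['confidence'],2)) for d in mark_of(p,q)][:2])
E
```

```text
[ 0.1755 -0.4948  0.2922] [1.79994761e+02 1.74773505e-03 1.95274729e+01] 3.05 0.09168771180939489 [-1.37597743e+00  3.41993783e-01  1.52412992e+00 -1.76414353e-05
  1.27537405e+00 -1.45994671e-01]
lever_knob []
lever_pivot []
nest []
head_face []
lever_knob []
lever_pivot []
nest []
head_face []
```

View pics/w1.png

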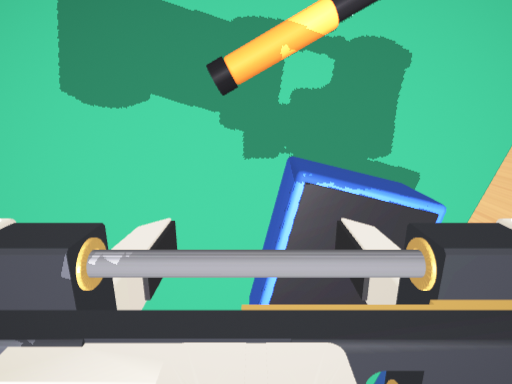

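The move was refused, so the arm hasn't moved and the wrist view just shows the driver and the blue bin. I'll retry with all six keys in each row.

arm_command([
  {"x": 356,"y": -35,"z": 0,"rx": 0,"ry": 0,"rz": -73},
  {"x": 356,"y": -35,"z": 0,"rx": 0,"ry": 0,"rz": -73},
  {"x": 356,"y": -35,"z": 0,"rx": 0,"ry": 0,"rz": -73},
  {"x": 356,"y": -35,"z": 0,"rx": 0,"ry": 0,"rz": -73},
  {"x": 356,"y": -35,"z": 0,"rx": 0,"ry": 0,"rz": -73},
  {"x": 356,"y": -35,"z": 0,"rx": 0,"ry": 0,"rz": -73},
  {"x": 356,"y": -35,"z": 0,"rx": 0,"ry": 0,"rz": -73},
  {"x": 356,"y": -35,"z": 0,"rx": 0,"ry": 0,"rz": -73},
  {"x": 356,"y": -35,"z": 0,"rx": 0,"ry": 0,"rz": -73},
  {"x": 356,"y": -35,"z": 0,"rx": 0,"ry": 0,"rz": -73},
  {"x": 356,"y": -35,"z": 0,"rx": 0,"ry": 0,"rz": -73},
  {"x": 356,"y": -35,"z": 0,"rx": 0,"ry": 0,"rz": -73},
], hand=52)

```text
time: 4.75
tool_pos: [0.499, -0.3431, 0.2923]
tool_rot: [3.142, 0.0, 1.613]
contact_force: [0.3, 0.8, -0.1]
opening: 0.0523
grip_force: 0.0
```

```bash
python3 - <<'E'
from h import *
p=shot('wrist','w2.png')
for q in['lever_knob','nest']:
    print(q,[(np.round(d['point'],3).tolist(),round(d['confidence'],2)) for d in mark_of(p,q)][:2])
E
```

```text
lever_knob [([0.499, -0.348, 0.166], 0.96)]
nest [([0.541, -0.186, 0.011], 0.89)]
```

View pics/w2.png

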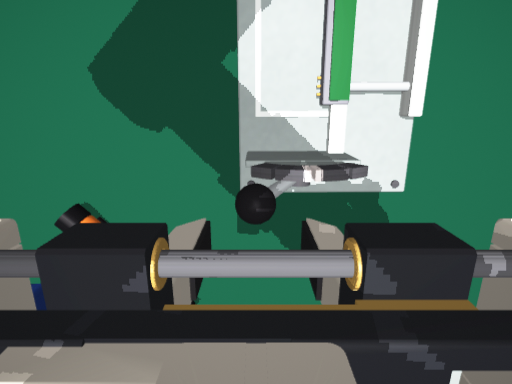

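arm_command([
  {"x": -2,"y": 0,"z": 42,"rx": 0,"ry": 0,"rz": 0},
  {"x": -2,"y": 0,"z": 85,"rx": 0,"ry": 0,"rz": 0},
  {"x": -2,"y": 0,"z": 85,"rx": 0,"ry": 0,"rz": 0},
  {"x": -2,"y": 20,"z": 85,"rx": 0,"ry": 0,"rz": 0},
  {"x": -2,"y": 40,"z": 82,"rx": 0,"ry": 0,"rz": 0},
  {"x": -2,"y": 60,"z": 80,"rx": 0,"ry": 0,"rz": 0},
  {"x": -2,"y": 80,"z": 82,"rx": 0,"ry": 0,"rz": 0},
  {"x": -2,"y": 95,"z": 85,"rx": 0,"ry": 0,"rz": 0},
  {"x": -2,"y": 104,"z": 85,"rx": 0,"ry": 0,"rz": 0},
  {"x": -2,"y": 104,"z": 85,"rx": 0,"ry": 0,"rz": 0},
  {"x": -2,"y": 104,"z": 85,"rx": 0,"ry": 0,"rz": 0},
  {"x": -2,"y": 100,"z": 85,"rx": 0,"ry": 0,"rz": 0},
  {"x": -2,"y": 98,"z": 45,"rx": 0,"ry": 0,"rz": 0},
  {"x": -2,"y": 98,"z": 0,"rx": 0,"ry": 0,"rz": 0},
  {"x": -2,"y": 98,"z": 0,"rx": 0,"ry": 0,"rz": 0},
])

```text
time: 6.4
tool_pos: [0.598, -0.3419, 0.3005]
tool_rot: [3.132, 0.008, 1.614]
contact_force: [0.2, -0.0, 1.6]
opening: 0.0519
grip_force: 0.0
```

```bash
python3 - <<'E'
from h import *
p=shot('wrist','w3.png')
for q in['lever_knob','nest']:
    print(q,[(np.round(d['point'],3).tolist(),round(d['confidence'],2)) for d in mark_of(p,q)][:2])
print(w2t([.449,.262,.2]),w2t([.565,.26,.2]))
E
```

```text
lever_knob [([0.6, -0.34, 0.166], 0.97)]
nest [([0.541, -0.188, 0.012], 0.87)]
[ 608.44635008 -121.15209944   92.3093678 ] [601.40557886  -5.34870745  92.2652866 ]
```

arm_command([
  {"x": 514,"y": -67,"z": 0,"rx": 0,"ry": 0,"rz": 0},
  {"x": 514,"y": -67,"z": 0,"rx": 0,"ry": 0,"rz": 0},
  {"x": 514,"y": -67,"z": 0,"rx": 0,"ry": 0,"rz": 0},
  {"x": 514,"y": -67,"z": 0,"rx": 0,"ry": 0,"rz": 0},
  {"x": 514,"y": -67,"z": 0,"rx": 0,"ry": 0,"rz": 0},
  {"x": 514,"y": -67,"z": 0,"rx": 0,"ry": 0,"rz": 0},
  {"x": 514,"y": -67,"z": 0,"rx": 0,"ry": 0,"rz": 0},
  {"x": 514,"y": -67,"z": 0,"rx": 0,"ry": 0,"rz": 0},
  {"x": 514,"y": -67,"z": 0,"rx": 0,"ry": 0,"rz": 0},
  {"x": 514,"y": -67,"z": 0,"rx": 0,"ry": 0,"rz": 0},
  {"x": 514,"y": -67,"z": 0,"rx": 0,"ry": 0,"rz": 0},
  {"x": 514,"y": -67,"z": 0,"rx": 0,"ry": 0,"rz": 0},
  {"x": 514,"y": -67,"z": 0,"rx": 0,"ry": 0,"rz": 0},
], hand=60)

```text
time: 7.85
tool_pos: [0.5072, 0.1697, 0.291]
tool_rot: [-3.139, 0.001, 1.616]
contact_force: [-0.0, -1.5, 1.1]
opening: 0.0599
grip_force: 0.0
```

```bash
cat >> h.py <<'E'
def marks(p,qs,n=2,c=.4):
    for q in qs: print(q,[(np.round(d['point'],4).tolist(),round(d['confidence'],2)) for d in mark_of(p,q) if d['confidence']>c][:n])
E
python3 - <<'E'
from h import *
s=observe();print(s['tool_pos'],s['tool_rot'],s['time'])
p=shot('wrist','w4.png')
marks(p,['module1','pocket1','carrier_grip','carrier_lug'],4)
for d in trace(p,'module1'):
    m=d['pixels'].astype(np.uint8); r=cv2.minAreaRect(np.argwhere(m)[:,::-1].astype(np.float32)); print(d['confidence'],m.sum(),np.round(r[0]),np.round(r[1]),r[2])
E
```

```text
[0.50716217 0.16966424 0.29103253] [-3.13926880e+00  9.85762111e-04  1.61574797e+00] 7.85
module1 [([0.2946, 0.2732, 0.0082], 0.98), ([0.4506, 0.2646, 0.008], 0.84), ([0.569, 0.2673, 0.0117], 0.59)]
pocket1 [([0.5348, 0.026, 0.0034], 0.98), ([0.5505, 0.1401, 0.0029], 0.81), ([0.5157, 0.1475, 0.0029], 0.66), ([0.5024, 0.0292, 0.0081], 0.62)]
carrier_grip [([0.5302, 0.0839, 0.0474], 0.66)]
carrier_lug [([0.5184, 0.0049, 0.0253], 0.93)]
0.94 874 [209.  84.] [35. 26.] 86.05481719970703
0.82 878 [312.  90.] [26. 35.] 20.556045532226562
0.61 1340 [77. 69.] [40. 39.] 45.0
0.49 5639 [267. 226.] [ 64. 126.] 10.30484676361084
```

View pics/w4.png

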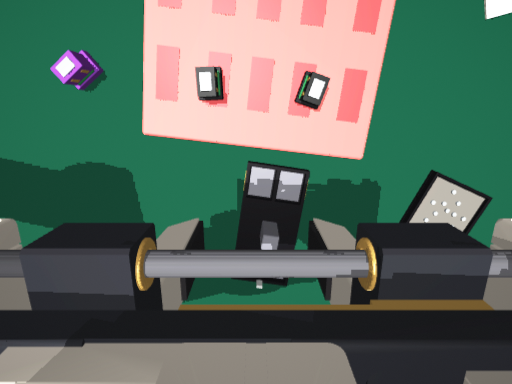

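The wrist view shows module A at (209,84) and module B at (314,90), each with a bright top plate, plus the purple one at (76,68). The carrier is below at (270,200). Next I get the plate rectangles in world coordinates.

```bash
python3 - <<'E'
from h import *
p=shot('wrist'); im=p['pixels']; b=(im.min(2)>200).astype(np.uint8)
for n,(u,v) in {'A':(209,84),'B':(314,90)}.items():
    m=np.zeros_like(b); m[v-25:v+25,u-25:u+25]=b[v-25:v+25,u-25:u+25]
    pts=np.array([plane(p,q,.048)[:2] for q in np.argwhere(m)[:,::-1]])*1000
    r=cv2.minAreaRect(pts.astype(np.float32)); print(n,len(pts),np.round(r[0],1),np.round(r[1],1),round(r[2],1),pts.mean(0))
# carrier far pockets & post
for d in trace(p,'carrier')[:1]:
    pts=np.array([plane(p,q,.012)[:2] for q in np.argwhere(d['pixels'])[:,::-1]])*1000
    print('carrier',cv2.minAreaRect(pts.astype(np.float32)))
big=cv2.resize(im[20:220,180:360],None,fx=3,fy=3,interpolation=cv2.INTER_CUBIC);cv2.imwrite('pics/w5.png',big)
E
```

```text
A 1234 [452.7 261.9] [54.5 49.5] 2.4 [447.62090142 260.51563624]
B 210 [556.  265.5] [18.5 34.8] 75.2 [566.54380328 262.90436004]
carrier ((526.4021606445312, 80.9949951171875), (180.98312377929688, 81.51915740966797), 84.32337951660156)
```

View pics/w5.png

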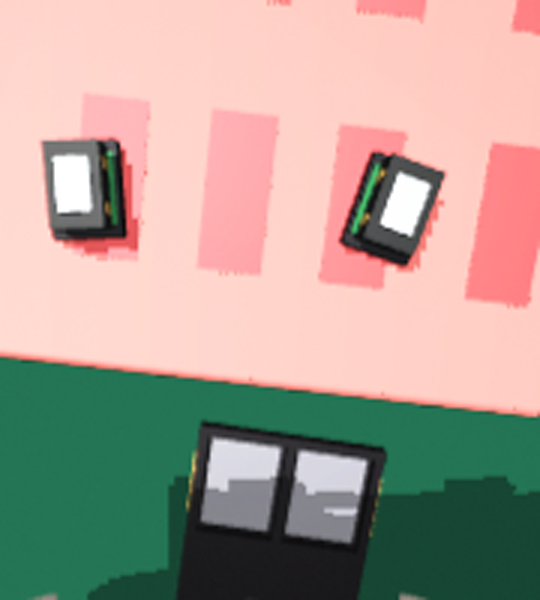

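In the crop, plate A's corners are about (52,155), (90,152), (96,212), (58,217) and plate B's are (398,170), (433,180), (413,237), (380,228). The floors of the two far pockets are also visible.

```bash
python3 - <<'E'
from h import *
p=shot('wrist')
def q(n,c,z):
    P=np.array([plane(p,(180+u/3-.33,20+v/3-.33),z)[:2] for u,v in c])*1000
    e=(P[0]+P[1]-P[2]-P[3])/2; f=(P[1]+P[2]-P[0]-P[3])/2
    print(n,'ctr',P.mean(0).round(1),'long',np.hypot(*e).round(1),np.degrees(np.arctan2(e[1],e[0])).round(1),'short',np.hypot(*f).round(1),np.degrees(np.arctan2(f[1],f[0])).round(1))
q('A',[(52,155),(90,152),(96,212),(58,217)],.048)
q('Atop',[(43,142),(98,140),(106,228),(55,232)],.048)
q('B',[(398,170),(433,180),(413,237),(380,228)],.048)
q('Btop',[(388,155),(443,172),(409,250),(363,235)],.048)
q('PL',[(211,437),(282,447),(270,534),(201,523)],.012)
q('PR',[(298,449),(368,460),(357,545),(286,533)],.012)
print(w2t([.45,.262,.06]))
E
```

```text
A ctr [448.7 265. ] long 20.5 95.8 short 13.6 8.1
Atop ctr [449.3 264.4] long 30.0 96.6 short 18.9 5.5
B ctr [567.4 263.3] long 20.3 75.9 short 12.8 -12.2
Btop ctr [565.5 263.4] long 28.3 73.5 short 19.1 -14.1
PL ctr [514.1 148.2] long 38.6 85.6 short 30.5 -6.4
PR ctr [551.6 144.7] long 37.9 86.6 short 31.0 -7.1
[ 94.95239953 -53.83707937 232.16895221]
```

arm_command([
  {"x": 97,"y": -54,"z": 0,"rx": 0,"ry": 0,"rz": 86.4},
  {"x": 97,"y": -54,"z": 0,"rx": 0,"ry": 0,"rz": 86.4},
  {"x": 97,"y": -54,"z": 0,"rx": 0,"ry": 0,"rz": 86.4},
  {"x": 97,"y": -54,"z": 0,"rx": 0,"ry": 0,"rz": 86.4},
  {"x": 97,"y": -54,"z": 50,"rx": 0,"ry": 0,"rz": 86.4},
  {"x": 97,"y": -54,"z": 80,"rx": 0,"ry": 0,"rz": 86.4},
  {"x": 97,"y": -54,"z": 110,"rx": 0,"ry": 0,"rz": 86.4},
  {"x": 97,"y": -54,"z": 110,"rx": 0,"ry": 0,"rz": 86.4},
  {"x": 97,"y": -54,"z": 110,"rx": 0,"ry": 0,"rz": 86.4},
  {"x": 97,"y": -54,"z": 110,"rx": 0,"ry": 0,"rz": 86.4},
  {"x": 97,"y": -54,"z": 110,"rx": 0,"ry": 0,"rz": 86.4},
  {"x": 97,"y": -54,"z": 110,"rx": 0,"ry": 0,"rz": 86.4},
])

```text
time: 9.5
tool_pos: [0.4496, 0.2644, 0.1822]
tool_rot: [3.141, -0.0, 0.107]
contact_force: [0.1, 0.3, 0.2]
opening: 0.0599
grip_force: 0.0
```

```bash
python3 - <<'E'
from h import *
s=observe();print(s['tool_pos'],np.degrees(s['tool_rot']),s['time'],s['qpos'])
p=shot('wrist','w6.png')
marks(p,['module1'],4)
print(w2t([.4493,.2645,.085]))
E
```

```text
[0.44963999 0.26442908 0.1822015 ] [ 1.79994044e+02 -6.64650209e-03  6.10860017e+00] 9.5 [ 3.84688668e-01  4.51975370e-01  1.68710829e+00 -1.56395040e-04
  1.00242599e+00  1.84895399e+00]
module1 [([0.5678, 0.2629, 0.0103], 0.96), ([0.4505, 0.2653, 0.0119], 0.93)]
[-3.08252313e-01 -4.89473829e-02  9.72400839e+01]
```

View pics/w6.png

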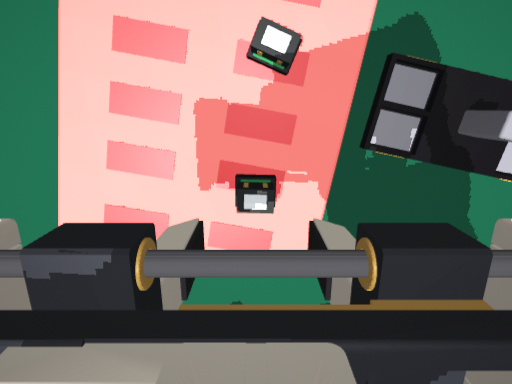

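The module sits centred between the fingers at (256,195) and is aligned with them. Descending and gripping.

arm_command([
  {"x": 0,"y": 0,"z": 45,"rx": 0,"ry": 0,"rz": 0},
  {"x": 0,"y": 0,"z": 85,"rx": 0,"ry": 0,"rz": 0},
  {"x": 0,"y": 0,"z": 97,"rx": 0,"ry": 0,"rz": 0},
  {"x": 0,"y": 0,"z": 97,"rx": 0,"ry": 0,"rz": 0},
  {"x": 0,"y": 0,"z": 97,"rx": 0,"ry": 0,"rz": 0},
], hand=50)

```text
time: 10.1
tool_pos: [0.4504, 0.2649, 0.0864]
tool_rot: [-3.141, -0.002, 0.107]
contact_force: [0.8, 0.4, 0.5]
opening: 0.0499
grip_force: 0.0
```

arm_command([
  {"x": 0,"y": 0,"z": 0,"rx": 0,"ry": 0,"rz": 0},
  {"x": 0,"y": 0,"z": 0,"rx": 0,"ry": 0,"rz": 0},
  {"x": 0,"y": 0,"z": 0,"rx": 0,"ry": 0,"rz": 0},
  {"x": 0,"y": 0,"z": 0,"rx": 0,"ry": 0,"rz": 0},
  {"x": 0,"y": 0,"z": 0,"rx": 0,"ry": 0,"rz": 0},
], hand=20, squeeze=20)

```text
time: 10.6
tool_pos: [0.4502, 0.2649, 0.0865]
tool_rot: [-3.141, -0.003, 0.107]
contact_force: [-1.1, -0.6, 7.2]
opening: 0.0344
grip_force: 20.0
```

```bash
python3 - <<'E'
from h import *
s=observe();print(s['tool_pos'],np.degrees(s['tool_rot']),s['time'],s['opening'],s['grip_force'])
a=np.array(s['tool_pos']);print(w2t([.5146,.1476,a[2]+.025]))
E
```

```text
[0.45024973 0.26487746 0.08647286] [-1.79960527e+02 -1.49134794e-01  6.13351523e+00] 10.6 0.03443785604640848 19.98235434293747
[ 51.51621422 123.46450838 -24.95105869]
```

```bash
python3 - <<'E'
import cell
print([n for n in dir(cell) if n[0]!='_'], getattr(cell,'finger_overhang',None))
from h import *
p=shot('wrist','w7.png'); im=p['pixels'][190:384,120:400]; cv2.imwrite('pics/w7c.png',cv2.resize(im,None,fx=2.5,fy=2.5))
E
```

```text
['IKError', 'boxes_of', 'finger_overhang', 'hand_in', 'mark_of', 'observe', 'read_camera', 'trace'] 0.0655
```

View pics/w7c.png

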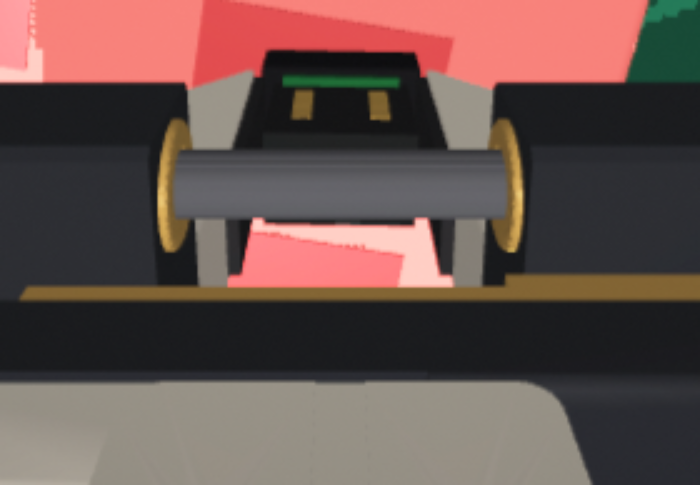

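The fingertips reach 65.5 mm, so they caught the foot edge. I'll regrip higher.

arm_command([
  {"x": 0,"y": 0,"z": 0,"rx": 0,"ry": 0,"rz": 0},
  {"x": 0,"y": 0,"z": 0,"rx": 0,"ry": 0,"rz": 0},
  {"x": 0,"y": 0,"z": -8,"rx": 0,"ry": 0,"rz": 0},
  {"x": 0,"y": 0,"z": -8,"rx": 0,"ry": 0,"rz": 0},
], hand=48)

```text
time: 11.05
tool_pos: [0.4499, 0.2647, 0.0941]
tool_rot: [-3.141, -0.001, 0.107]
contact_force: [-0.1, 1.0, 0.8]
opening: 0.0478
grip_force: 0.0
```

arm_command([
  {"x": 0,"y": 0,"z": 0,"rx": 0,"ry": 0,"rz": 0},
  {"x": 0,"y": 0,"z": 0,"rx": 0,"ry": 0,"rz": 0},
  {"x": 0,"y": 0,"z": 0,"rx": 0,"ry": 0,"rz": 0},
  {"x": 0,"y": 0,"z": 0,"rx": 0,"ry": 0,"rz": 0},
  {"x": 0,"y": 0,"z": 0,"rx": 0,"ry": 0,"rz": 0},
], hand=20, squeeze=20)

```text
time: 11.55
tool_pos: [0.4494, 0.2645, 0.0931]
tool_rot: [3.141, 0.0, 0.107]
contact_force: [-0.2, -0.1, 0.3]
opening: 0.0299
grip_force: 20.0
```

```bash
python3 - <<'E'
from h import *
s=observe();print(s['tool_pos'],np.degrees(s['tool_rot']),s['time'],s['opening'],s['grip_force'])
a=np.array(s['tool_pos']);print(w2t([.5146,.1476,a[2]]))
E
```

```text
[0.4494188  0.2645077  0.09307293] [1.79990237e+02 1.65608960e-02 6.12641508e+00] 11.55 0.02989469342973071 19.970520436763763
[5.23322609e+01 1.23196327e+02 5.86517071e-03]
```

arm_command([
  {"x": 0,"y": 0,"z": -30,"rx": 0,"ry": 0,"rz": 0},
  {"x": 13,"y": 30,"z": -30,"rx": 0,"ry": 0,"rz": 3},
  {"x": 26,"y": 60,"z": -30,"rx": 0,"ry": 0,"rz": 6},
  {"x": 39,"y": 92,"z": -30,"rx": 0,"ry": 0,"rz": 12.1},
  {"x": 52.3,"y": 123.2,"z": -30,"rx": 0,"ry": 0,"rz": 12.1},
  {"x": 52.3,"y": 123.2,"z": -30,"rx": 0,"ry": 0,"rz": 12.1},
  {"x": 52.3,"y": 123.2,"z": -15,"rx": 0,"ry": 0,"rz": 12.1},
  {"x": 52.3,"y": 123.2,"z": -10,"rx": 0,"ry": 0,"rz": 12.1},
  {"x": 52.3,"y": 123.2,"z": -10,"rx": 0,"ry": 0,"rz": 12.1},
  {"x": 52.3,"y": 123.2,"z": -10,"rx": 0,"ry": 0,"rz": 12.1},
])

```text
time: 12.55
tool_pos: [0.5145, 0.1482, 0.1033]
tool_rot: [3.142, 0.0, -0.103]
contact_force: [-0.3, -0.2, 0.0]
opening: 0.0301
grip_force: 20.0
```

```bash
python3 - <<'E'
from h import *
s=observe();print(s['tool_pos'],np.degrees(s['tool_rot']),s['time'],s['opening'],s['grip_force'])
p=shot('wrist','w8.png'); im=p['pixels'][60:260,130:400]; cv2.imwrite('pics/w8c.png',cv2.resize(im,None,fx=2.9,fy=2.9))
E
```

```text
[0.51445225 0.14817478 0.10329856] [ 1.79995524e+02  1.18614710e-02 -5.92494647e+00] 12.55 0.030050028588277402 19.970927238464355
```

View pics/w8c.png

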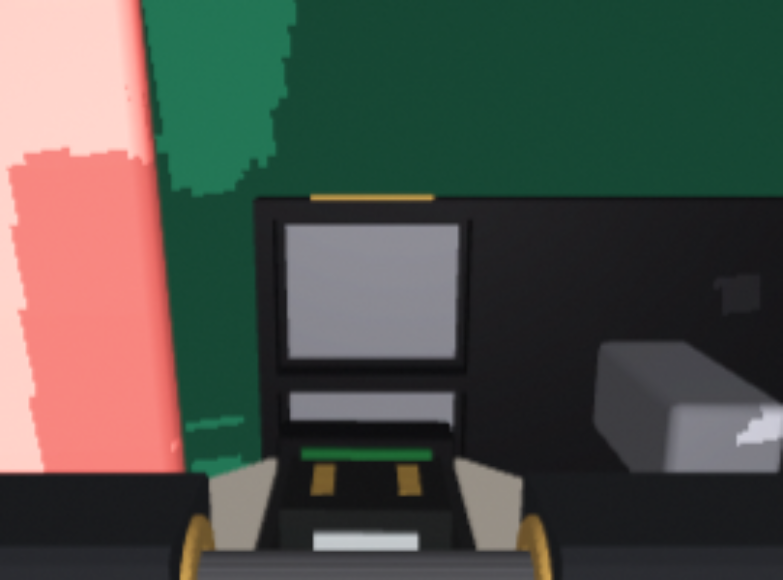

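The module's foot lines up with its pocket, both centred at about column 370 of the crop, and the angle matches. Lowering it.

arm_command([
  {"x": 0,"y": 0,"z": 7,"rx": 0,"ry": 0,"rz": 0},
  {"x": 0,"y": 0,"z": 12,"rx": 0,"ry": 0,"rz": 0},
  {"x": 0,"y": 0,"z": 15.5,"rx": 0,"ry": 0,"rz": 0},
  {"x": 0,"y": 0,"z": 15.5,"rx": 0,"ry": 0,"rz": 0},
  {"x": 0,"y": 0,"z": 15.5,"rx": 0,"ry": 0,"rz": 0},
])

```text
time: 13.1
tool_pos: [0.5146, 0.1476, 0.0875]
tool_rot: [3.141, 0.0, -0.104]
contact_force: [-0.2, -1.2, -0.8]
opening: 0.0299
grip_force: 20.0
```

arm_command([
  {"x": 0,"y": 0,"z": 0,"rx": 0,"ry": 0,"rz": 0},
  {"x": 0,"y": 0,"z": 0,"rx": 0,"ry": 0,"rz": 0},
  {"x": 0,"y": 0,"z": -25,"rx": 0,"ry": 0,"rz": 0},
  {"x": 0,"y": 0,"z": -60,"rx": 0,"ry": 0,"rz": 0},
  {"x": 0,"y": -40,"z": -95,"rx": 0,"ry": 0,"rz": 9},
  {"x": 40,"y": -85,"z": -95,"rx": 0,"ry": 0,"rz": 9},
  {"x": 40,"y": -120,"z": -95,"rx": 0,"ry": 0,"rz": 9},
  {"x": 40,"y": -120,"z": -95,"rx": 0,"ry": 0,"rz": 9},
  {"x": 40,"y": -120,"z": -95,"rx": 0,"ry": 0,"rz": 9},
], hand=42)

```text
time: 14.0
tool_pos: [0.5665, 0.2635, 0.1821]
tool_rot: [3.141, 0.001, -0.259]
contact_force: [-0.9, -1.6, 0.2]
opening: 0.0418
grip_force: 0.0
```

```bash
python3 - <<'E'
from h import *
s=observe();print(s['tool_pos'],np.degrees(s['tool_rot']),s['time'],s['opening'],s['grip_force'])
p=shot('wrist','w9.png')
marks(p,['module1','pocket1','carrier_grip'],4)
p=shot('top'); marks(p,['module1','carrier_grip'],4)
print(w2t([.5667,.2633,.093]))
E
```

```text
[0.56651175 0.26349321 0.18213631] [ 1.79952421e+02  3.65431116e-02 -1.48663022e+01] 14.0 0.04180092389420549 0.0
module1 [([0.569, 0.2645, 0.0131], 0.96), ([0.5169, 0.1492, 0.0028], 0.61)]
pocket1 [([0.515, 0.1483, 0.002], 0.91), ([0.5513, 0.1418, 0.0027], 0.81)]
carrier_grip [([0.5274, 0.0838, 0.0444], 0.81)]
module1 [([0.5166, 0.1463, 0.0015], 0.46)]
carrier_grip [([0.5315, 0.0848, 0.0462], 0.95), ([0.7549, 0.1131, -0.0006], 0.56)]
[-0.6120137  -1.22354276 89.87484243]
```

View pics/w9.png

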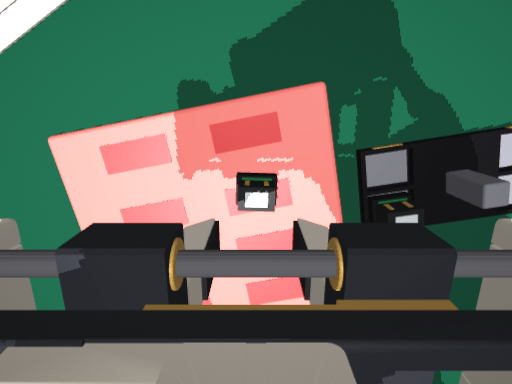

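Module A now stands in its pocket at (398,212), and B at (257,192) is aligned between the fingers. Picking it up.

arm_command([
  {"x": 0,"y": -1,"z": 45,"rx": 0,"ry": 0,"rz": 0},
  {"x": 0,"y": -1,"z": 80,"rx": 0,"ry": 0,"rz": 0},
  {"x": 0,"y": -1,"z": 89,"rx": 0,"ry": 0,"rz": 0},
  {"x": 0,"y": -1,"z": 89,"rx": 0,"ry": 0,"rz": 0},
  {"x": 0,"y": -1,"z": 89,"rx": 0,"ry": 0,"rz": 0},
])

```text
time: 14.85
tool_pos: [0.5682, 0.2639, 0.0954]
tool_rot: [-3.14, -0.002, -0.262]
contact_force: [-0.3, 0.1, -0.5]
opening: 0.0422
grip_force: 0.0
```

arm_command([
  {"x": 0,"y": 0,"z": 0,"rx": 0,"ry": 0,"rz": 0},
  {"x": 0,"y": 0,"z": 0,"rx": 0,"ry": 0,"rz": 0},
  {"x": 0,"y": 0,"z": 0,"rx": 0,"ry": 0,"rz": 0},
  {"x": 0,"y": 0,"z": 0,"rx": 0,"ry": 0,"rz": 0},
], hand=20)

```text
time: 15.25
tool_pos: [0.568, 0.264, 0.0954]
tool_rot: [-3.14, -0.003, -0.261]
contact_force: [-0.8, -0.9, 6.4]
opening: 0.0298
grip_force: 20.0
```

```bash
python3 - <<'E'
from h import *
s=observe();print(s['tool_pos'],np.degrees(s['tool_rot']),s['time'],s['opening'],s['grip_force'])
print(w2t([.5404,.0264,s['tool_pos'][2]]),w2t([.5524,.1438,s['tool_pos'][2]]))
E
```

```text
[0.56797461 0.26396679 0.09541293] [-1.79921661e+02 -1.46965889e-01 -1.49719072e+01] 15.25 0.029766325453800722 19.994029104709625
[ 3.47356520e+01  2.36625693e+02 -2.34434587e-01] [ 15.99859406 120.11101492  -0.12318803]
```

arm_command([
  {"x": 0,"y": 0,"z": -30,"rx": 0,"ry": 0,"rz": 0},
  {"x": 15,"y": 42,"z": -32,"rx": 0,"ry": 0,"rz": -3},
  {"x": 31,"y": 84,"z": -32,"rx": 0,"ry": 0,"rz": -6},
  {"x": 46,"y": 126,"z": -32,"rx": 0,"ry": 0,"rz": -9},
  {"x": 53,"y": 163,"z": -32,"rx": 0,"ry": 0,"rz": -9},
  {"x": 60,"y": 200,"z": -32,"rx": 0,"ry": 0,"rz": -9},
  {"x": 48,"y": 220,"z": -32,"rx": 0,"ry": 0,"rz": -9},
  {"x": 34.7,"y": 236.6,"z": -30,"rx": 0,"ry": 0,"rz": -9},
  {"x": 34.7,"y": 236.6,"z": -15,"rx": 0,"ry": 0,"rz": -9},
  {"x": 34.7,"y": 236.6,"z": -10,"rx": 0,"ry": 0,"rz": -9},
  {"x": 34.7,"y": 236.6,"z": -10,"rx": 0,"ry": 0,"rz": -9},
  {"x": 34.7,"y": 236.6,"z": -10,"rx": 0,"ry": 0,"rz": -9},
])

```text
time: 16.45
tool_pos: [0.54, 0.0265, 0.104]
tool_rot: [3.142, -0.001, -0.104]
contact_force: [-0.1, 0.2, -0.3]
opening: 0.0296
grip_force: 20.0
```

```bash
python3 - <<'E'
from h import *
s=observe();print(s['tool_pos'],np.degrees(s['tool_rot']),s['time'],s['opening'],s['grip_force'])
p=shot('wrist','w10.png'); im=p['pixels'][60:260,130:400]; cv2.imwrite('pics/w10c.png',cv2.resize(im,None,fx=2.9,fy=2.9))
marks(p,['module1','carrier_lug','pocket1'],4)
E
```

```text
[0.54004988 0.02654757 0.10402697] [ 1.79996413e+02 -3.56022395e-02 -5.94313744e+00] 16.45 0.02963193596765085 19.991105496883392
module1 [([0.541, 0.0249, 0.022], 0.86), ([0.4996, 0.0288, 0.0026], 0.7)]
carrier_lug []
pocket1 [([0.5528, 0.1444, 0.0012], 0.91), ([0.5365, 0.0274, 0.0067], 0.89), ([0.5035, 0.0297, 0.0049], 0.88)]
```

View pics/w10c.png

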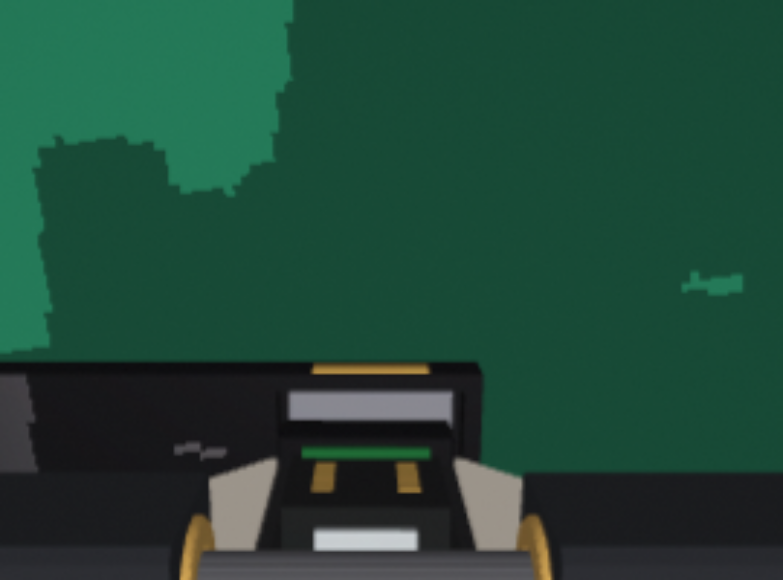

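The view matches the first placing, with the same strip of pocket floor visible at rows 390–422. Lowering module B.

arm_command([
  {"x": 0,"y": 0,"z": 7,"rx": 0,"ry": 0,"rz": 0},
  {"x": 0,"y": 0,"z": 12,"rx": 0,"ry": 0,"rz": 0},
  {"x": 0,"y": 0,"z": 15,"rx": 0,"ry": 0,"rz": 0},
  {"x": 0,"y": 0,"z": 15,"rx": 0,"ry": 0,"rz": 0},
  {"x": 0,"y": 0,"z": 15,"rx": 0,"ry": 0,"rz": 0},
])

```text
time: 17.15
tool_pos: [0.5394, 0.0263, 0.0891]
tool_rot: [3.141, 0.0, -0.104]
contact_force: [-3.3, 0.1, 8.6]
opening: 0.0296
grip_force: 20.0
```

arm_command([
  {"x": 0,"y": 0,"z": 0,"rx": 0,"ry": 0,"rz": 0},
  {"x": 0,"y": 0,"z": 0,"rx": 0,"ry": 0,"rz": 0},
  {"x": 0,"y": 0,"z": -25,"rx": 0,"ry": 0,"rz": 0},
  {"x": 0,"y": 0,"z": -60,"rx": 0,"ry": 0,"rz": 0},
  {"x": -50,"y": -55,"z": -90,"rx": 0,"ry": 0,"rz": 0},
  {"x": -100,"y": -55,"z": -90,"rx": 0,"ry": 0,"rz": 0},
  {"x": -100,"y": -55,"z": -90,"rx": 0,"ry": 0,"rz": 0},
  {"x": -100,"y": -55,"z": -90,"rx": 0,"ry": 0,"rz": 0},
], hand=42)

```text
time: 17.95
tool_pos: [0.4432, 0.0925, 0.179]
tool_rot: [3.142, 0.001, -0.102]
contact_force: [0.6, -0.2, 0.3]
opening: 0.0422
grip_force: 0.0
```

```bash
python3 - <<'E'
from h import *
s=observe();print(s['tool_pos'],np.degrees(s['tool_rot']),s['time'],s['opening'],s['qpos'])
p=shot('wrist','w11.png')
marks(p,['module1','carrier_lug','pocket1','carrier_grip'],4)
E
```

```text
[0.44324129 0.09250569 0.17901179] [ 1.79996104e+02  8.15576087e-02 -5.85445765e+00] 17.95 0.04216754163713882 [3.61343340e-02 3.48595195e-01 1.87334991e+00 1.61898835e-04
 9.21066783e-01 1.70901214e+00]
module1 [([0.5169, 0.1484, 0.0018], 0.62), ([0.5403, 0.0287, 0.0078], 0.57)]
carrier_lug [([0.5173, 0.0067, 0.0259], 0.64)]
pocket1 [([0.5005, 0.0306, 0.0082], 0.98), ([0.5519, 0.1446, 0.0038], 0.85)]
carrier_grip [([0.5299, 0.0874, 0.0483], 0.97), ([0.5077, 0.3143, -0.0009], 0.65)]
```

View pics/w11.png

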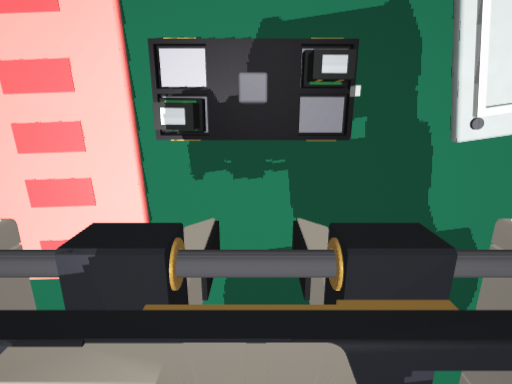

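Both modules stand in diagonal pockets, with plates at (173,117) and (335,64). The post top is at (253,87) and the lug at (355,91). Next I refine the numbers for gripping the post.

```bash
python3 - <<'E'
from h import *
p=shot('wrist'); 
f=lambda u,v,z:(plane(p,(u,v),z)[:2]*1000).round(1)
print('post',f(253,87,.06),'A',f(173,117,.042),'B',f(335,64,.042),'lug',f(355,91,.026))
d=trace(p,'carrier')[0]; m=d['pixels'].astype(np.uint8)
r=cv2.minAreaRect(np.array([plane(p,q,.012)[:2] for q in np.argwhere(m)[:,::-1]],np.float32)*1000);print(d['confidence'],r)
# rim: white pixels at station
P=[(148,40),(357,40),(350,139),(155,139)]
C=np.array([f(u,v,.012) for u,v in P]); print(C,C.mean(0))
print(w2t([.528,.087,.09]))
E
```

```text
post [530.6  83.6] A [517.  145.5] B [541.1  23.6] lug [521.5   4.5]
0.66 ((525.7447509765625, 84.20514678955078), (172.19497680664062, 81.04533386230469), 83.93058776855469)
[[577.8 162.8]
 [560.2  -2.3]
 [482.6   5. ]
 [500.4 172.4]] [530.25   84.475]
[81.41150311 -4.67481633 88.2768493 ]
```

arm_command([
  {"x": 40,"y": -4,"z": 0,"rx": 0,"ry": 0,"rz": 0},
  {"x": 81.5,"y": -4,"z": 0,"rx": 0,"ry": 0,"rz": 0},
  {"x": 81.5,"y": -4,"z": 0,"rx": 0,"ry": 0,"rz": 0},
  {"x": 81.5,"y": -4,"z": 40,"rx": 0,"ry": 0,"rz": 0},
  {"x": 81.5,"y": -4,"z": 70,"rx": 0,"ry": 0,"rz": 0},
  {"x": 81.5,"y": -4,"z": 80,"rx": 0,"ry": 0,"rz": 0},
  {"x": 81.5,"y": -4,"z": 80,"rx": 0,"ry": 0,"rz": 0},
], hand=34)

```text
time: 19.0
tool_pos: [0.5264, 0.0866, 0.0974]
tool_rot: [3.141, 0.004, -0.105]
contact_force: [-0.2, -0.6, 0.3]
opening: 0.0341
grip_force: 0.0
```

arm_command([
  {"x": 0,"y": 0,"z": 0,"rx": 0,"ry": 0,"rz": 0},
  {"x": 0,"y": 0,"z": 0,"rx": 0,"ry": 0,"rz": 0},
  {"x": 0,"y": 0,"z": 0,"rx": 0,"ry": 0,"rz": 0},
  {"x": 0,"y": 0,"z": 0,"rx": 0,"ry": 0,"rz": 0},
], hand=10, squeeze=45)

```text
time: 19.4
tool_pos: [0.5282, 0.0867, 0.1002]
tool_rot: [-3.142, -0.003, -0.104]
contact_force: [0.5, -1.0, 6.1]
opening: 0.0198
grip_force: 45.0
```

```bash
python3 - <<'E'
from h import *
s=observe();print(s['tool_pos'],np.degrees(s['tool_rot']),s['time'],s['opening'],s['grip_force'],s['contact_force'])
p=shot('top');marks(p,['nest','lever_pivot','module1','lever_knob'])
p=shot('scene');marks(p,['nest','lever_pivot','lever_knob'])
print(w2t([.542,-.1885,s['tool_pos'][2]]))
E
```

```text
[0.5281534  0.08674508 0.10022868] [-1.79998137e+02 -1.73543178e-01 -5.96781737e+00] 19.4 0.01979910557162001 45.0015914440155 [ 0.53502666 -1.04643415  6.11198022]
nest [([0.5397, -0.1874, 0.0127], 0.78)]
lever_pivot [([0.5466, -0.3408, 0.0548], 0.84), ([0.5049, 0.0297, 0.0033], 0.42)]
module1 [([0.5414, 0.0269, 0.002], 0.6), ([0.5153, 0.1481, 0.0025], 0.54)]
lever_knob [([0.5959, -0.3416, 0.1646], 0.55)]
nest [([0.5449, -0.1878, 0.012], 0.77)]
lever_pivot [([0.5477, -0.3403, 0.0538], 0.63)]
lever_knob [([0.5997, -0.342, 0.1656], 0.44)]
[4.23589622e+01 2.72312754e+02 1.03850216e-01]
```

Before carrying, I release and take a clear wrist view of the nest, since it has only 3 mm of play.

arm_command([
  {"x": 0,"y": 0,"z": 0,"rx": 0,"ry": 0,"rz": 0},
  {"x": 0,"y": 0,"z": 0,"rx": 0,"ry": 0,"rz": 0},
  {"x": 0,"y": 0,"z": -40,"rx": 0,"ry": 0,"rz": 0},
  {"x": 0,"y": 0,"z": -80,"rx": 0,"ry": 0,"rz": 0},
  {"x": -43,"y": 273,"z": -80,"rx": 0,"ry": 0,"rz": -8.3},
  {"x": -43,"y": 273,"z": -80,"rx": 0,"ry": 0,"rz": -8.3},
  {"x": -43,"y": 273,"z": -80,"rx": 0,"ry": 0,"rz": -8.3},
  {"x": -43,"y": 273,"z": -80,"rx": 0,"ry": 0,"rz": -8.3},
  {"x": -43,"y": 273,"z": -80,"rx": 0,"ry": 0,"rz": -8.3},
  {"x": -43,"y": 273,"z": -80,"rx": 0,"ry": 0,"rz": -8.3},
  {"x": -43,"y": 273,"z": -80,"rx": 0,"ry": 0,"rz": -8.3},
  {"x": -43,"y": 273,"z": -80,"rx": 0,"ry": 0,"rz": -8.3},
  {"x": -43,"y": 273,"z": -80,"rx": 0,"ry": 0,"rz": -8.3},
], hand=34)

```text
time: 21.15
tool_pos: [0.4563, -0.1791, 0.1786]
tool_rot: [-3.141, 0.0, 0.041]
contact_force: [0.5, 0.5, 0.3]
opening: 0.0339
grip_force: 0.0
```

```bash
python3 - <<'E'
from h import *
s=observe();print(s['tool_pos'],np.degrees(s['tool_rot']),s['time'])
p=shot('wrist','w12.png'); np.save('w12.npy',p,allow_pickle=True)
marks(p,['nest','lever_pivot','lever_knob'])
cv2.imwrite('pics/w12c.png',cv2.resize(p['pixels'][0:230,80:430],None,fx=2.25,fy=2.25,interpolation=cv2.INTER_CUBIC))
E
```

```text
[ 0.4562539  -0.17914344  0.17863657] [-1.79973135e+02  1.20095086e-02  2.37595063e+00] 21.15
nest []
lever_pivot [([0.5503, -0.3436, 0.0526], 0.96)]
lever_knob []
```

View pics/w12c.png

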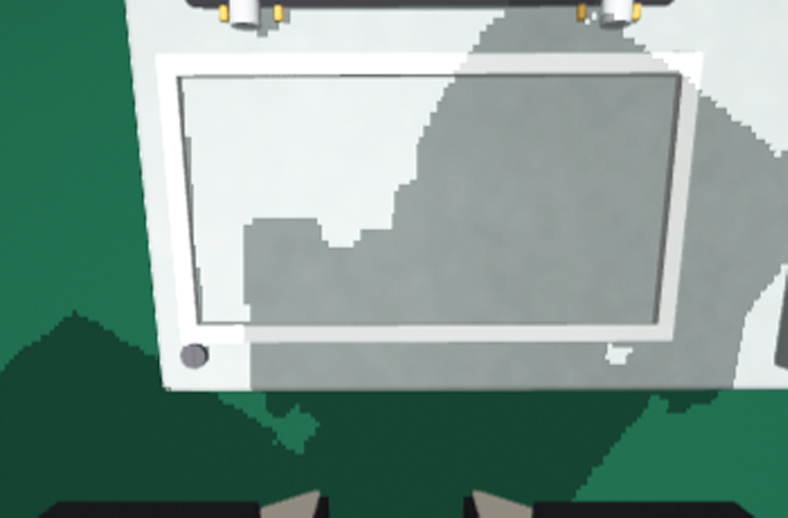

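The crop shows the whole rim, with outer corners near (156,56), (703,52), (672,342), (182,344). Unprojecting them gives the nest.

```bash
python3 - <<'E'
from h import *
p=np.load('w12.npy',allow_pickle=True).item()
def q(n,c,z):
    P=np.array([plane(p,(80+(u+.5)/2.25-.5,(v+.5)/2.25-.5),z)[:2] for u,v in c])*1000
    e=(P[0]+P[1]-P[2]-P[3])/2; f=(P[1]+P[2]-P[0]-P[3])/2
    print(n,'ctr',P.mean(0).round(1),'x',np.hypot(*e).round(1),np.degrees(np.arctan2(e[1],e[0])).round(1),'y',np.hypot(*f).round(1),np.degrees(np.arctan2(f[1],f[0])).round(1))
q('out',[(156,56),(703,52),(672,342),(182,344)],.018)
q('in',[(178,77),(682,74),(657,323),(198,324)],.018)
q('in12',[(181,78),(681,75),(657,323),(200,324)],.012)
print(w2t([.5282,.0867,.1]))
E
```

```text
out ctr [ 539.9 -187.4] x 98.7 2.5 y 186.1 -87.4
in ctr [ 540.3 -187.6] x 84.7 2.5 y 172.9 -87.5
in12 ctr [ 540.5 -188.2] x 86.4 2.5 y 175.9 -87.5
[  82.97687992 -262.54965385   78.73316825]
```

```bash
python3 - <<'E'
from h import *
p=np.load('w12.npy',allow_pickle=True).item()
def T(Rm,t): M=np.eye(4);M[:3,:3]=Rm;M[:3,3]=t;return M
W2C=T(cv2.Rodrigues(np.array(p['rvec'],float))[0],np.ravel(p['tvec']))
def tool(pos,deg): return T(R.from_euler('xyz',deg,degrees=True).as_matrix(),pos)
t12=tool([0.4562539,-0.17914344,0.17863657],[-179.973135,.012,2.37595])
t11=tool([0.44324129,0.09250569,0.17901179],[179.996104,.08155761,-5.85445765])
M=W2C@t12@np.linalg.inv(t11)
p11=dict(K=p['K'],rvec=cv2.Rodrigues(M[:3,:3])[0],tvec=M[:3,3])
im=cv2.imread('pics/w11.png')
g=im[:,:,1].astype(int); 
for r in (60,80,100,125): print('row',r,g[r,140:166].tolist(),'|',g[r,344:366].tolist())
for c in (225,285): print('col',c,g[30:50,c].tolist(),'|',g[128:148,c].tolist())
print('post row87',g[87,232:275].tolist()); print('post col253',g[66:110,253].tolist())
import pickle; pickle.dump(p11,open('p11.pkl','wb'))
E
```

```text
row 60 [118, 118, 117, 117, 118, 117, 117, 117, 117, 80, 55, 51, 51, 51, 29, 14, 10, 21, 27, 127, 211, 221, 222, 223, 222, 223] | [212, 211, 211, 178, 77, 45, 44, 45, 43, 44, 45, 39, 31, 53, 69, 71, 72, 71, 72, 72, 71, 72]
row 80 [118, 118, 119, 118, 119, 119, 118, 118, 118, 118, 119, 71, 55, 55, 56, 57, 22, 12, 11, 26, 45, 199, 224, 226, 226, 226] | [38, 21, 18, 20, 17, 15, 18, 27, 30, 30, 31, 41, 69, 72, 71, 72, 72, 71, 72, 72, 72, 72]
row 100 [119, 118, 119, 119, 119, 119, 118, 119, 119, 119, 119, 119, 109, 70, 60, 62, 62, 42, 18, 27, 56, 61, 61, 61, 120, 151] | [75, 36, 21, 13, 13, 25, 31, 31, 30, 31, 67, 72, 73, 73, 72, 73, 73, 73, 73, 73, 72, 72]
row 125 [119, 120, 119, 120, 119, 120, 120, 119, 120, 120, 120, 120, 119, 114, 94, 90, 91, 92, 92, 92, 92, 94, 95, 95, 95, 96] | [21, 13, 13, 25, 29, 28, 28, 41, 111, 119, 120, 120, 120, 120, 120, 119, 120, 119, 120, 120, 120, 82]
col 225 [117, 116, 116, 117, 118, 117, 117, 107, 75, 60, 61, 62, 61, 61, 62, 63, 63, 63, 62, 63] | [34, 34, 35, 34, 34, 35, 32, 33, 33, 32, 33, 40, 60, 73, 73, 73, 73, 72, 73, 74]
col 285 [71, 71, 71, 70, 71, 71, 70, 70, 58, 40, 40, 40, 40, 40, 40, 40, 41, 39, 40, 39] | [35, 36, 35, 36, 35, 35, 36, 35, 34, 34, 34, 42, 61, 74, 72, 73, 74, 74, 74, 74]
post row87 [76, 77, 77, 76, 75, 75, 85, 113, 134, 143, 144, 145, 145, 145, 145, 145, 145, 145, 145, 145, 145, 144, 146, 145, 145, 146, 146, 146, 147, 147, 147, 147, 148, 135, 117, 66, 42, 41, 40, 41, 41, 42, 41]
post col253 [42, 42, 42, 43, 42, 48, 83, 125, 140, 147, 147, 147, 146, 147, 146, 146, 147, 147, 147, 145, 145, 144, 145, 145, 145, 146, 145, 144, 143, 144, 144, 144, 144, 143, 137, 116, 91, 61, 46, 39, 40, 40, 40, 39]
```

```bash
python3 - <<'E'
from h import *
import pickle
p=pickle.load(open('p11.pkl','rb')); M=cv2.Rodrigues(p['rvec'])[0]
print('cam',(-M.T@p['tvec']).round(3))
f=lambda u,v,z:plane(p,(u,v),z)[:2]*1000
# carrier frame axes (approx -6 deg)
a=np.radians(-5.9); ex=np.array([np.cos(a),np.sin(a)]); ey=np.array([-np.sin(a),np.cos(a)])
L=[f(149,60,.012)@ey,f(150.9,80,.012)@ey,f(152.7,100,.012)@ey]; Rr=[f(356.8,60,.012)@ey,f(355.2,80,.012)@ey,f(354,100,.012)@ey]
print('left',np.round(L,1),'right',np.round(Rr,1),np.mean(L)-np.mean(Rr))
Tp=[f(225,37.9,.012)@ex,f(285,38.4,.012)@ex]
for z in(0,.012): 
    B=[f(225,140.2,z)@ex,f(285,140.2,z)@ex]; print('top',np.round(Tp,1),'bot',z,np.round(B,1),np.mean(Tp)-np.mean(B))
yc=(np.mean(L)+np.mean(Rr))/2; xc=np.mean(Tp)-40
print('centre',xc*ex+yc*ey)
P=[f(253,72.3,.06)@ex,f(253,102,.06)@ex]; Q=[f(239,87,.06)@ey,f(267,87,.06)@ey];print(P,Q,(np.mean(P)*ex+np.mean(Q)*ey))
E
```

```text
cam [0.513 0.085 0.272]
left [223.6 223.5 223.5] right [55.6 55.6 55.2] 168.0854137217334
top [555.2 554.8] bot 0 [473.3 473.3] 81.67967868927076
top [555.2 554.8] bot 0.012 [474.6 474.6] 80.417008653393
centre [526.61284732  85.83322246]
[np.float64(524.4891813538007), np.float64(505.5090228780533)] [np.float64(148.67250213612758), np.float64(129.79919510363052)] [526.58346378  85.56022672]
```

arm_command([
  {"x": 81.5,"y": -262.5,"z": 0,"rx": 0,"ry": 0,"rz": 8.4},
  {"x": 81.5,"y": -262.5,"z": 0,"rx": 0,"ry": 0,"rz": 8.4},
  {"x": 81.5,"y": -262.5,"z": 0,"rx": 0,"ry": 0,"rz": 8.4},
  {"x": 81.5,"y": -262.5,"z": 0,"rx": 0,"ry": 0,"rz": 8.4},
  {"x": 81.5,"y": -262.5,"z": 0,"rx": 0,"ry": 0,"rz": 8.4},
  {"x": 81.5,"y": -262.5,"z": 0,"rx": 0,"ry": 0,"rz": 8.4},
  {"x": 81.5,"y": -262.5,"z": 0,"rx": 0,"ry": 0,"rz": 8.4},
  {"x": 81.5,"y": -262.5,"z": 0,"rx": 0,"ry": 0,"rz": 8.4},
  {"x": 81.5,"y": -262.5,"z": 40,"rx": 0,"ry": 0,"rz": 8.4},
  {"x": 81.5,"y": -262.5,"z": 70,"rx": 0,"ry": 0,"rz": 8.4},
  {"x": 81.5,"y": -262.5,"z": 79,"rx": 0,"ry": 0,"rz": 8.4},
  {"x": 81.5,"y": -262.5,"z": 79,"rx": 0,"ry": 0,"rz": 8.4},
  {"x": 81.5,"y": -262.5,"z": 79,"rx": 0,"ry": 0,"rz": 8.4},
  {"x": 81.5,"y": -262.5,"z": 79,"rx": 0,"ry": 0,"rz": 8.4},
])

```text
time: 22.75
tool_pos: [0.5279, 0.0851, 0.1013]
tool_rot: [-3.141, -0.003, -0.106]
contact_force: [0.4, -0.0, -0.2]
opening: 0.034
grip_force: 0.0
```

arm_command([
  {"x": 0,"y": 0,"z": 0,"rx": 0,"ry": 0,"rz": 0},
  {"x": 0,"y": 0,"z": 0,"rx": 0,"ry": 0,"rz": 0},
  {"x": 0,"y": 0,"z": 0,"rx": 0,"ry": 0,"rz": 0},
  {"x": 0,"y": 0,"z": 0,"rx": 0,"ry": 0,"rz": 0},
  {"x": 0,"y": 0,"z": 0,"rx": 0,"ry": 0,"rz": 0},
  {"x": 0,"y": 0,"z": 0,"rx": 0,"ry": 0,"rz": 0},
], hand=10, squeeze=45)

```text
time: 23.35
tool_pos: [0.5274, 0.0857, 0.1005]
tool_rot: [-3.141, -0.002, -0.106]
contact_force: [-0.3, 1.7, 5.1]
opening: 0.0199
grip_force: 4.5
```

```bash
python3 - <<'E'
from h import *
s=observe();print(s['tool_pos'],np.degrees(s['tool_rot']),s['time'],s['opening'],s['grip_force'],s['contact_force'])
p=shot('top');marks(p,['module1','lever_knob'])
s=observe();print(s['tool_pos'],np.degrees(s['tool_rot']))
t=np.array(s['tool_pos']); a=np.radians(8.5); 
off=np.array([526.5-t[0]*1000,0]) ; Rz=np.array([[np.cos(a),-np.sin(a)],[np.sin(a),np.cos(a)]])
tgt=np.array([540.1,-186.8])-Rz@off; print(off,tgt,w2t([tgt[0]/1000,tgt[1]/1000,t[2]]))
E
```

```text
[0.52739153 0.08574025 0.10052792] [-1.79973818e+02 -9.52856161e-02 -6.06447858e+00] 23.35 0.019921468001999173 4.50044397264719 [-0.25710178  1.73137541  5.08801206]
module1 [([0.5133, 0.1491, 0.0024], 0.58), ([0.5385, 0.0247, 0.0011], 0.41)]
lever_knob [([0.5984, -0.3397, 0.1619], 0.57)]
[0.52737414 0.08575293 0.10053044] [-1.79974235e+02 -9.30531081e-02 -6.06302534e+00]
[-0.87414221  0.        ] [ 540.96454052 -186.67079355] [ 4.22883623e+01  2.69464423e+02 -5.24956787e-02]
```

The grip slackened just now, before the lift. I wait for it to recover before lifting.

arm_command([
  {"x": 0,"y": 0,"z": 0,"rx": 0,"ry": 0,"rz": 0},
  {"x": 0,"y": 0,"z": 0,"rx": 0,"ry": 0,"rz": 0},
  {"x": 0,"y": 0,"z": 0,"rx": 0,"ry": 0,"rz": 0},
  {"x": 0,"y": 0,"z": 0,"rx": 0,"ry": 0,"rz": 0},
  {"x": 0,"y": 0,"z": 0,"rx": 0,"ry": 0,"rz": 0},
  {"x": 0,"y": 0,"z": 0,"rx": 0,"ry": 0,"rz": 0},
  {"x": 0,"y": 0,"z": 0,"rx": 0,"ry": 0,"rz": 0},
])

```text
time: 24.2
tool_pos: [0.5274, 0.0857, 0.1005]
tool_rot: [-3.141, -0.002, -0.106]
contact_force: [-1.5, 1.9, 7.3]
opening: 0.02
grip_force: 45.0
```

arm_command([
  {"x": 0,"y": 0,"z": -15,"rx": 0,"ry": 0,"rz": 0},
  {"x": 0,"y": 0,"z": -30,"rx": 0,"ry": 0,"rz": 0},
  {"x": 3,"y": 20,"z": -32,"rx": 0,"ry": 0,"rz": -0.6},
  {"x": 8,"y": 50,"z": -32,"rx": 0,"ry": 0,"rz": -1.6},
  {"x": 13,"y": 85,"z": -32,"rx": 0,"ry": 0,"rz": -2.7},
  {"x": 19,"y": 120,"z": -32,"rx": 0,"ry": 0,"rz": -3.8},
  {"x": 24,"y": 155,"z": -32,"rx": 0,"ry": 0,"rz": -5},
  {"x": 30,"y": 190,"z": -32,"rx": 0,"ry": 0,"rz": -6.1},
  {"x": 35,"y": 225,"z": -32,"rx": 0,"ry": 0,"rz": -7.2},
  {"x": 39,"y": 250,"z": -32,"rx": 0,"ry": 0,"rz": -8},
  {"x": 42.3,"y": 269.5,"z": -30,"rx": 0,"ry": 0,"rz": -8.6},
  {"x": 42.3,"y": 269.5,"z": -27,"rx": 0,"ry": 0,"rz": -8.6},
  {"x": 42.3,"y": 269.5,"z": -27,"rx": 0,"ry": 0,"rz": -8.6},
  {"x": 42.3,"y": 269.5,"z": -27,"rx": 0,"ry": 0,"rz": -8.6},
  {"x": 42.3,"y": 269.5,"z": -27,"rx": 0,"ry": 0,"rz": -8.6},
])

```text
time: 25.7
tool_pos: [0.5403, -0.1861, 0.1266]
tool_rot: [-3.141, 0.001, 0.045]
contact_force: [-0.3, -0.5, -4.4]
opening: 0.02
grip_force: 45.0
```

```bash
python3 - <<'E'
from h import *
s=observe();print(s['tool_pos'],np.degrees(s['tool_rot']),s['time'],s['opening'],s['grip_force'],s['contact_force'])
for c in('top','scene','wrist'):
    p=shot(c,f'n1{c}.png');marks(p,['module1','carrier_lug','carrier','carrier_grip'])
    for d in trace(p,'carrier')[:1]:
        if c!='scene':
            P=np.array([plane(p,q,.039)[:2] for q in np.argwhere(d['pixels'])[:,::-1]],np.float32)*1000; print(cv2.minAreaRect(P))
E
```

```text
[ 0.54034651 -0.186081    0.12655287] [-1.79979183e+02  3.87684356e-02  2.58825879e+00] 25.7 0.020023502966227274 44.9988055229187 [-0.34645556 -0.48805437 -4.43534492]
module1 [([0.2987, 0.2751, 0.001], 0.5)]
carrier_lug [([0.5431, -0.2684, 0.0519], 0.59)]
carrier [([0.5404, -0.1811, 0.0272], 0.6)]
carrier_grip [([0.5428, -0.1881, 0.0718], 0.47)]
module1 [([0.5144, -0.1274, 0.028], 0.75), ([0.5557, -0.2451, 0.0318], 0.73)]
carrier_lug [([0.5454, -0.2711, 0.0533], 0.93)]
carrier [([0.5372, -0.189, 0.0243], 0.71)]
carrier_grip [([0.5389, -0.187, 0.0737], 0.72)]
module1 [([0.557, -0.2411, 0.0355], 0.97)]
carrier_lug [([0.544, -0.2711, 0.0504], 0.68)]
carrier []
carrier_grip [([0.5377, -0.1851, 0.0741], 0.86)]
((550.8294067382812, -190.00808715820312), (60.790409088134766, 174.20550537109375), 2.718468189239502)
```

arm_command([
  {"x": 0.5,"y": 0.5,"z": 3,"rx": 0,"ry": 0,"rz": 0},
  {"x": 0.5,"y": 0.5,"z": 6,"rx": 0,"ry": 0,"rz": 0},
  {"x": 0.5,"y": 0.5,"z": 9,"rx": 0,"ry": 0,"rz": 0},
  {"x": 0.5,"y": 0.5,"z": 11,"rx": 0,"ry": 0,"rz": 0},
  {"x": 0.5,"y": 0.5,"z": 11,"rx": 0,"ry": 0,"rz": 0},
  {"x": 0.5,"y": 0.5,"z": 11,"rx": 0,"ry": 0,"rz": 0},
])

```text
time: 27.2
tool_pos: [0.541, -0.1875, 0.1157]
tool_rot: [3.142, 0.0, 0.044]
contact_force: [-0.5, -0.5, -4.4]
opening: 0.0197
grip_force: 45.0
```

The underside is below the rim top with no contact force, so the carrier is inside the nest. Setting it down.

arm_command([
  {"x": 0,"y": 0,"z": 2,"rx": 0,"ry": 0,"rz": 0},
  {"x": 0,"y": 0,"z": 3.5,"rx": 0,"ry": 0,"rz": 0},
  {"x": 0,"y": 0,"z": 4,"rx": 0,"ry": 0,"rz": 0},
  {"x": 0,"y": 0,"z": 4,"rx": 0,"ry": 0,"rz": 0},
])

```text
time: 27.6
tool_pos: [0.541, -0.1876, 0.1125]
tool_rot: [3.141, -0.0, 0.044]
contact_force: [-2.3, 1.2, 4.7]
opening: 0.0196
grip_force: 45.0
```

arm_command([
  {"x": 0,"y": 0,"z": 0,"rx": 0,"ry": 0,"rz": 0},
  {"x": 0,"y": 0,"z": 0,"rx": 0,"ry": 0,"rz": 0},
  {"x": 0,"y": 0,"z": 0,"rx": 0,"ry": 0,"rz": 0},
  {"x": 0,"y": 0,"z": -40,"rx": 0,"ry": 0,"rz": 0},
  {"x": 0,"y": 0,"z": -85,"rx": 0,"ry": 0,"rz": 0},
  {"x": -40,"y": 0,"z": -125,"rx": 0,"ry": 0,"rz": 0},
  {"x": -85,"y": 0,"z": -150,"rx": 0,"ry": 0,"rz": 0},
  {"x": -85,"y": 0,"z": -150,"rx": 0,"ry": 0,"rz": 0},
  {"x": -85,"y": 0,"z": -150,"rx": 0,"ry": 0,"rz": 0},
], hand=34)

```text
time: 28.5
tool_pos: [0.4558, -0.1916, 0.2629]
tool_rot: [3.14, -0.002, 0.043]
contact_force: [-0.4, -0.1, 1.0]
opening: 0.0344
grip_force: 0.0
```

```bash
python3 - <<'E'
from h import *
s=observe();print(s['tool_pos'],np.degrees(s['tool_rot']),s['time'])
p=shot('wrist','w13.png'); np.save('w13.npy',p,allow_pickle=True)
marks(p,['carrier','carrier_grip','carrier_lug','module1','pocket1','head_face'],4)
p=shot('top');marks(p,['lever_knob','carrier_grip','module1'])
print(w2t([.5985,-.3415,.21]))
E
```

```text
[ 0.45579804 -0.19160036  0.26289116] [ 1.79908282e+02 -1.40745027e-01  2.45588624e+00] 28.5
carrier [([0.5415, -0.1866, 0.0099], 0.81)]
carrier_grip [([0.54, -0.1896, 0.0605], 0.97)]
carrier_lug [([0.5436, -0.2705, 0.0376], 0.85)]
module1 [([0.5615, -0.2401, 0.019], 0.65), ([0.5207, -0.1236, 0.0129], 0.64), ([0.5409, -0.1858, 0.0584], 0.52)]
pocket1 [([0.5215, -0.1289, 0.0148], 0.96), ([0.5599, -0.2472, 0.0187], 0.96), ([0.5562, -0.1279, 0.0151], 0.89), ([0.5226, -0.2462, 0.0193], 0.77)]
head_face [([0.6029, -0.1829, 0.0269], 0.66)]
lever_knob [([0.5972, -0.3395, 0.1653], 0.5)]
carrier_grip [([0.5445, -0.186, 0.0617], 0.81)]
module1 [([0.3008, 0.2754, 0.0043], 0.64), ([0.5432, -0.1802, 0.0133], 0.64)]
[135.47453299 156.50668769  51.20234452]
```

arm_command([
  {"x": 0,"y": 40,"z": -30,"rx": 0,"ry": 0,"rz": -90},
  {"x": 134,"y": 156,"z": -30,"rx": 0,"ry": 0,"rz": -90},
  {"x": 134,"y": 156,"z": -30,"rx": 0,"ry": 0,"rz": -90},
  {"x": 134,"y": 156,"z": -30,"rx": 0,"ry": 0,"rz": -90},
  {"x": 134,"y": 156,"z": -30,"rx": 0,"ry": 0,"rz": -90},
  {"x": 134,"y": 156,"z": -30,"rx": 0,"ry": 0,"rz": -90},
  {"x": 134,"y": 156,"z": -30,"rx": 0,"ry": 0,"rz": -90},
  {"x": 134,"y": 156,"z": -30,"rx": 0,"ry": 0,"rz": -90},
  {"x": 134,"y": 156,"z": -30,"rx": 0,"ry": 0,"rz": -90},
  {"x": 134,"y": 156,"z": -30,"rx": 0,"ry": 0,"rz": -90},
  {"x": 134,"y": 156,"z": -30,"rx": 0,"ry": 0,"rz": -90},
  {"x": 134,"y": 156,"z": -30,"rx": 0,"ry": 0,"rz": -90},
  {"x": 134,"y": 156,"z": -30,"rx": 0,"ry": 0,"rz": -90},
], hand=52)

```text
time: 30.35
tool_pos: [0.5968, -0.3412, 0.2915]
tool_rot: [-3.141, -0.0, 1.613]
contact_force: [0.6, 0.8, -0.2]
opening: 0.052
grip_force: 0.0
```

```bash
python3 - <<'E'
from h import *
s=observe();print(s['tool_pos'],np.degrees(s['tool_rot']),s['time'],s['opening'])
p=shot('wrist','w14.png'); marks(p,['lever_knob','lever_pivot'])
E
```

```text
[ 0.59684314 -0.34117059  0.29152897] [-1.79986948e+02 -5.90463794e-03  9.24052829e+01] 30.35 0.051961249943973775
lever_knob [([0.5993, -0.3415, 0.168], 0.64)]
lever_pivot [([0.5515, -0.3407, 0.0571], 0.87)]
```

arm_command([
  {"x": 0,"y": 1,"z": 42,"rx": 0,"ry": 0,"rz": 0},
  {"x": 0,"y": 1,"z": 83,"rx": 0,"ry": 0,"rz": 0},
  {"x": 0,"y": 1,"z": 83,"rx": 0,"ry": 0,"rz": 0},
  {"x": 0,"y": -12,"z": 83,"rx": 0,"ry": 0,"rz": 0},
  {"x": 0,"y": -25,"z": 81,"rx": 0,"ry": 0,"rz": 0},
  {"x": 0,"y": -38,"z": 80,"rx": 0,"ry": 0,"rz": 0},
  {"x": 0,"y": -51,"z": 79,"rx": 0,"ry": 0,"rz": 0},
  {"x": 0,"y": -53,"z": 79,"rx": 0,"ry": 0,"rz": 0},
  {"x": 0,"y": -53,"z": 79,"rx": 0,"ry": 0,"rz": 0},
  {"x": 0,"y": -50,"z": 79,"rx": 0,"ry": 0,"rz": 0},
  {"x": 0,"y": -49,"z": 40,"rx": 0,"ry": 0,"rz": 0},
  {"x": 0,"y": -49,"z": 0,"rx": 0,"ry": 0,"rz": 0},
  {"x": 0,"y": -49,"z": 0,"rx": 0,"ry": 0,"rz": 0},
  {"x": 0,"y": -49,"z": 0,"rx": 0,"ry": 0,"rz": 0},
])

```text
time: 31.9
tool_pos: [0.5486, -0.3433, 0.2926]
tool_rot: [3.14, 0.001, 1.615]
contact_force: [0.6, -0.5, -0.8]
opening: 0.0518
grip_force: 0.0
```

```bash
python3 - <<'E'
from h import *
s=observe();print(s['tool_pos'],np.degrees(s['tool_rot']),s['time'],s['opening'])
for c in ('wrist','top','scene'):
    p=shot(c,f'm1{c}.png'); marks(p,['lever_knob','head_face','carrier_grip','carrier_lug','module1'],3)
E
```

```text
[ 0.54861816 -0.34334425  0.29260472] [1.79904241e+02 8.07396307e-02 9.25495402e+01] 31.9 0.05184855821166346
lever_knob [([0.5503, -0.3416, 0.177], 0.56)]
head_face [([0.5857, -0.1827, 0.0281], 0.87)]
carrier_grip [([0.5408, -0.1862, 0.0597], 0.74)]
carrier_lug [([0.5419, -0.2681, 0.0354], 0.94)]
module1 [([0.562, -0.2403, 0.0198], 0.89)]
lever_knob [([0.5484, -0.3419, 0.1728], 0.6)]
head_face [([0.5886, -0.1874, 0.0246], 0.74)]
carrier_grip [([0.5424, -0.1855, 0.0611], 0.69)]
carrier_lug [([0.5446, -0.2654, 0.033], 0.97), ([0.5555, -0.1283, 0.0182], 0.69)]
module1 [([0.5595, -0.2458, 0.015], 0.5), ([0.5208, -0.1291, 0.013], 0.49), ([0.2954, 0.2756, -0.0003], 0.43)]
lever_knob [([0.5475, -0.3441, 0.1719], 0.54)]
head_face [([0.5873, -0.1874, 0.0233], 0.96)]
carrier_grip [([0.5432, -0.1879, 0.0584], 0.64)]
carrier_lug [([0.5437, -0.2711, 0.0408], 0.72)]
module1 [([0.5588, -0.2431, 0.0174], 0.73)]
```

The lever is in the middle notch. I hold for 2 s and then throw it back to open.

arm_command([
  {"x": 0,"y": 0,"z": 0,"rx": 0,"ry": 0,"rz": 0},
  {"x": 0,"y": 0,"z": 0,"rx": 0,"ry": 0,"rz": 0},
  {"x": 0,"y": 0,"z": 0,"rx": 0,"ry": 0,"rz": 0},
  {"x": 0,"y": 0,"z": 0,"rx": 0,"ry": 0,"rz": 0},
  {"x": 0,"y": 0,"z": 0,"rx": 0,"ry": 0,"rz": 0},
  {"x": 0,"y": 0,"z": 0,"rx": 0,"ry": 0,"rz": 0},
  {"x": 0,"y": 0,"z": 0,"rx": 0,"ry": 0,"rz": 0},
  {"x": 0,"y": 0,"z": 0,"rx": 0,"ry": 0,"rz": 0},
  {"x": 0,"y": 0,"z": 0,"rx": 0,"ry": 0,"rz": 0},
  {"x": 0,"y": 0,"z": 0,"rx": 0,"ry": 0,"rz": 0},
  {"x": 0,"y": 0,"z": 0,"rx": 0,"ry": 0,"rz": 0},
  {"x": 0,"y": 0,"z": 0,"rx": 0,"ry": 0,"rz": 0},
  {"x": 0,"y": 0,"z": 0,"rx": 0,"ry": 0,"rz": 0},
  {"x": 0,"y": 0,"z": 0,"rx": 0,"ry": 0,"rz": 0},
  {"x": 0,"y": 0,"z": 0,"rx": 0,"ry": 0,"rz": 0},
  {"x": 0,"y": 0,"z": 0,"rx": 0,"ry": 0,"rz": 0},
  {"x": 0,"y": 0,"z": 0,"rx": 0,"ry": 0,"rz": 0},
  {"x": 0,"y": 0,"z": 0,"rx": 0,"ry": 0,"rz": 0},
  {"x": 0,"y": 0,"z": 0,"rx": 0,"ry": 0,"rz": 0},
  {"x": 0,"y": 0,"z": 0,"rx": 0,"ry": 0,"rz": 0},
])

```text
time: 34.8
tool_pos: [0.5479, -0.3434, 0.2918]
tool_rot: [3.142, 0.0, 1.615]
contact_force: [-0.4, -0.1, 0.0]
opening: 0.0524
grip_force: 0.0
```

arm_command([
  {"x": 0,"y": 0,"z": 40,"rx": 0,"ry": 0,"rz": 0},
  {"x": 0,"y": 0,"z": 79,"rx": 0,"ry": 0,"rz": 0},
  {"x": 0,"y": 0,"z": 79,"rx": 0,"ry": 0,"rz": 0},
  {"x": 0,"y": 15,"z": 79,"rx": 0,"ry": 0,"rz": 0},
  {"x": 0,"y": 30,"z": 81,"rx": 0,"ry": 0,"rz": 0},
  {"x": 0,"y": 45,"z": 82,"rx": 0,"ry": 0,"rz": 0},
  {"x": 0,"y": 56,"z": 83,"rx": 0,"ry": 0,"rz": 0},
  {"x": 0,"y": 56,"z": 83,"rx": 0,"ry": 0,"rz": 0},
  {"x": 0,"y": 56,"z": 83,"rx": 0,"ry": 0,"rz": 0},
  {"x": 0,"y": 51,"z": 83,"rx": 0,"ry": 0,"rz": 0},
  {"x": 0,"y": 50,"z": 45,"rx": 0,"ry": 0,"rz": 0},
  {"x": 0,"y": 50,"z": 0,"rx": 0,"ry": 0,"rz": 0},
  {"x": 0,"y": 50,"z": 0,"rx": 0,"ry": 0,"rz": 0},
  {"x": 0,"y": 50,"z": 0,"rx": 0,"ry": 0,"rz": 0},
])

```text
time: 36.2
tool_pos: [0.5973, -0.3415, 0.2938]
tool_rot: [3.139, 0.002, 1.614]
contact_force: [0.8, 0.2, -1.0]
opening: 0.0519
grip_force: 0.0
```

```bash
python3 - <<'E'
from h import *
s=observe();print(s['tool_pos'],np.degrees(s['tool_rot']),s['time'],s['opening'],s['qpos'])
for c in ('wrist','top'):
    p=shot(c,f'm2{c}.png'); marks(p,['lever_knob','head_face','carrier_grip','carrier_lug','module1'],3)
print(w2t([.541,-.1876,.18]))
E
```

```text
[ 0.59733481 -0.34154759  0.29379139] [1.79860702e+02 1.27378478e-01 9.24961608e+01] 36.2 0.05194996898596249 [-6.30596352e-01  6.55530221e-01  9.98254686e-01 -2.19954935e-04
  1.48452061e+00 -6.74146687e-01]
lever_knob [([0.5993, -0.3373, 0.1656], 0.82)]
head_face [([0.6018, -0.184, 0.0284], 0.76)]
carrier_grip []
carrier_lug [([0.5436, -0.2713, 0.0366], 0.95)]
module1 [([0.561, -0.2447, 0.0192], 0.71)]
lever_knob []
head_face [([0.6036, -0.1852, 0.0265], 0.64)]
carrier_grip [([0.5449, -0.1871, 0.0602], 0.86), ([0.6007, -0.3393, 0.166], 0.45)]
carrier_lug [([0.5455, -0.2702, 0.0366], 0.78), ([0.5195, -0.1262, 0.014], 0.64)]
module1 [([0.2967, 0.2732, 0.0027], 0.6), ([0.52, -0.128, 0.0116], 0.57)]
[155.90424807 -49.98873737 111.56570296]
```

arm_command([
  {"x": 156,"y": -50,"z": 0,"rx": 0,"ry": 0,"rz": 90},
  {"x": 156,"y": -50,"z": 0,"rx": 0,"ry": 0,"rz": 90},
  {"x": 156,"y": -50,"z": 0,"rx": 0,"ry": 0,"rz": 90},
  {"x": 156,"y": -50,"z": 0,"rx": 0,"ry": 0,"rz": 90},
  {"x": 156,"y": -50,"z": 0,"rx": 0,"ry": 0,"rz": 90},
  {"x": 156,"y": -50,"z": 0,"rx": 0,"ry": 0,"rz": 90},
  {"x": 156,"y": -50,"z": 0,"rx": 0,"ry": 0,"rz": 90},
  {"x": 156,"y": -50,"z": 0,"rx": 0,"ry": 0,"rz": 90},
  {"x": 156,"y": -50,"z": 0,"rx": 0,"ry": 0,"rz": 90},
  {"x": 156,"y": -50,"z": 0,"rx": 0,"ry": 0,"rz": 90},
  {"x": 156,"y": -50,"z": 40,"rx": 0,"ry": 0,"rz": 90},
  {"x": 156,"y": -50,"z": 80,"rx": 0,"ry": 0,"rz": 90},
  {"x": 156,"y": -50,"z": 90,"rx": 0,"ry": 0,"rz": 90},
  {"x": 156,"y": -50,"z": 90,"rx": 0,"ry": 0,"rz": 90},
  {"x": 156,"y": -50,"z": 90,"rx": 0,"ry": 0,"rz": 90},
], hand=34)

```text
time: 38.3
tool_pos: [0.5419, -0.1879, 0.2034]
tool_rot: [3.14, -0.002, 0.044]
contact_force: [-0.4, -0.2, 0.3]
opening: 0.034
grip_force: 0.0
```

```bash
python3 - <<'E'
from h import *
s=observe();print(s['tool_pos'],np.degrees(s['tool_rot']),s['time'],s['opening'],s['qpos'])
print(w2t([.541,-.1876,.1125]))
E
```

```text
[ 0.54188127 -0.18793515  0.20341652] [ 1.79920745e+02 -1.33429377e-01  2.54059810e+00] 38.3 0.03401831503081046 [-4.67413254e-01  5.10259348e-01  1.51564162e+00 -7.31519657e-05
  1.11298386e+00  1.05907513e+00]
[-1.07726657 -0.49964578 90.91365308]
```

arm_command([
  {"x": -1,"y": -0.4,"z": 45,"rx": 0,"ry": 0,"rz": 0},
  {"x": -1,"y": -0.4,"z": 80,"rx": 0,"ry": 0,"rz": 0},
  {"x": -1,"y": -0.4,"z": 90,"rx": 0,"ry": 0,"rz": 0},
  {"x": -1,"y": -0.4,"z": 90,"rx": 0,"ry": 0,"rz": 0},
  {"x": -1,"y": -0.4,"z": 90,"rx": 0,"ry": 0,"rz": 0},
  {"x": -1,"y": -0.4,"z": 90,"rx": 0,"ry": 0,"rz": 0},
])

```text
time: 38.9
tool_pos: [0.5412, -0.1878, 0.114]
tool_rot: [3.139, -0.004, 0.044]
contact_force: [0.3, 0.4, 0.3]
opening: 0.0342
grip_force: 0.0
```

arm_command([
  {"x": 0,"y": 0,"z": 0,"rx": 0,"ry": 0,"rz": 0},
  {"x": 0,"y": 0,"z": 0,"rx": 0,"ry": 0,"rz": 0},
  {"x": 0,"y": 0,"z": 0,"rx": 0,"ry": 0,"rz": 0},
  {"x": 0,"y": 0,"z": 0,"rx": 0,"ry": 0,"rz": 0},
  {"x": 0,"y": 0,"z": 0,"rx": 0,"ry": 0,"rz": 0},
  {"x": 0,"y": 0,"z": 0,"rx": 0,"ry": 0,"rz": 0},
], hand=10, squeeze=45)

```text
time: 39.5
tool_pos: [0.5403, -0.1874, 0.1125]
tool_rot: [3.141, -0.001, 0.044]
contact_force: [-0.9, 0.1, 5.9]
opening: 0.0199
grip_force: 45.0
```

arm_command([
  {"x": 0,"y": 0,"z": -8,"rx": 0,"ry": 0,"rz": 0},
  {"x": 0,"y": 0,"z": -16,"rx": 0,"ry": 0,"rz": 0},
  {"x": 0,"y": 0,"z": -22,"rx": 0,"ry": 0,"rz": 0},
  {"x": -20,"y": 0,"z": -22,"rx": 0,"ry": 0,"rz": 0},
  {"x": -45,"y": 0,"z": -22,"rx": 0,"ry": 0,"rz": 0},
  {"x": -65,"y": 0,"z": -22,"rx": 0,"ry": 0,"rz": -5},
  {"x": -65,"y": 0,"z": -22,"rx": 0,"ry": 0,"rz": -12},
  {"x": -65,"y": 0,"z": -22,"rx": 0,"ry": 0,"rz": -20},
  {"x": -65,"y": 0,"z": -22,"rx": 0,"ry": 0,"rz": -28},
  {"x": -65,"y": 0,"z": -22,"rx": 0,"ry": 0,"rz": -36},
  {"x": -65,"y": 0,"z": -22,"rx": 0,"ry": 0,"rz": -44},
  {"x": -65,"y": 0,"z": -22,"rx": 0,"ry": 0,"rz": -52},
  {"x": -65,"y": 0,"z": -22,"rx": 0,"ry": 0,"rz": -60},
  {"x": -65,"y": 0,"z": -22,"rx": 0,"ry": 0,"rz": -68},
  {"x": -65,"y": 0,"z": -22,"rx": 0,"ry": 0,"rz": -76},
  {"x": -65,"y": 0,"z": -22,"rx": 0,"ry": 0,"rz": -83},
  {"x": -65,"y": 0,"z": -22,"rx": 0,"ry": 0,"rz": -88},
  {"x": -65,"y": 0,"z": -22,"rx": 0,"ry": 0,"rz": -90},
  {"x": -65,"y": 0,"z": -22,"rx": 0,"ry": 0,"rz": -90},
])

```text
time: 41.4
tool_pos: [0.475, -0.19, 0.1339]
tool_rot: [3.142, 0.0, 1.615]
contact_force: [-0.4, -0.3, -5.5]
opening: 0.0195
grip_force: 45.0
```

arm_command([
  {"x": 0,"y": 0,"z": 0,"rx": 0,"ry": 0,"rz": -3},
  {"x": 0,"y": 0,"z": 0,"rx": 0,"ry": 0,"rz": -9},
  {"x": 0,"y": 0,"z": 0,"rx": 0,"ry": 0,"rz": -17},
  {"x": 0,"y": 0,"z": 0,"rx": 0,"ry": 0,"rz": -25},
  {"x": 0,"y": 0,"z": 0,"rx": 0,"ry": 0,"rz": -33},
  {"x": 0,"y": 0,"z": 0,"rx": 0,"ry": 0,"rz": -41},
  {"x": 0,"y": 0,"z": 0,"rx": 0,"ry": 0,"rz": -49},
  {"x": 0,"y": 0,"z": 0,"rx": 0,"ry": 0,"rz": -57},
  {"x": 0,"y": 0,"z": 0,"rx": 0,"ry": 0,"rz": -65},
  {"x": 0,"y": 0,"z": 0,"rx": 0,"ry": 0,"rz": -73},
  {"x": 0,"y": 0,"z": 0,"rx": 0,"ry": 0,"rz": -81},
  {"x": 0,"y": 0,"z": 0,"rx": 0,"ry": 0,"rz": -87},
  {"x": 0,"y": 0,"z": 0,"rx": 0,"ry": 0,"rz": -90},
  {"x": 0,"y": 0,"z": 0,"rx": 0,"ry": 0,"rz": -90},
  {"x": 0,"y": 0,"z": 0,"rx": 0,"ry": 0,"rz": -90},
])

```text
time: 42.9
tool_pos: [0.475, -0.19, 0.1338]
tool_rot: [-3.142, 0.0, -3.1]
contact_force: [0.1, -0.4, -5.3]
opening: 0.02
grip_force: 45.0
```

```bash
python3 - <<'E'
from h import *
s=observe();print(s['tool_pos'],np.degrees(s['tool_rot']),s['time'],s['opening'],s['grip_force'],s['contact_force'])
for c in('top','scene'):
    p=shot(c,f't1{c}.png');marks(p,['module1','carrier_lug','carrier_grip'],3)
print(w2t([.540,-.1872,s['tool_pos'][2]]))
E
```

```text
[ 0.47500717 -0.19003363  0.13381477] [-1.79995443e+02  2.08376190e-04 -1.77599088e+02] 42.9 0.019977321050302792 44.99776840209961 [ 0.06561787 -0.39450056 -5.26607262]
module1 [([0.2991, 0.2742, 0.0045], 0.65)]
carrier_lug []
carrier_grip [([0.4773, -0.1882, 0.0833], 0.42)]
module1 [([0.2914, 0.2731, -0.0003], 0.73), ([0.4557, -0.1341, 0.0374], 0.65), ([0.7536, 0.1095, 0.0012], 0.47)]
carrier_lug [([0.4525, -0.1347, 0.0377], 0.54)]
carrier_grip [([0.4749, -0.189, 0.0809], 0.72), ([0.5976, -0.3429, 0.1644], 0.44)]
[-6.50457799e+01 -8.58846188e-03 -1.09331707e-01]
```

arm_command([
  {"x": -20,"y": 0,"z": 0,"rx": 0,"ry": 0,"rz": 0},
  {"x": -45,"y": 0,"z": 0,"rx": 0,"ry": 0,"rz": 0},
  {"x": -60,"y": 0,"z": 0,"rx": 0,"ry": 0,"rz": 0},
  {"x": -65,"y": 0,"z": 0,"rx": 0,"ry": 0,"rz": 0},
  {"x": -65,"y": 0,"z": 4,"rx": 0,"ry": 0,"rz": 0},
  {"x": -65,"y": 0,"z": 8,"rx": 0,"ry": 0,"rz": 0},
  {"x": -65,"y": 0,"z": 12,"rx": 0,"ry": 0,"rz": 0},
  {"x": -65,"y": 0,"z": 15,"rx": 0,"ry": 0,"rz": 0},
  {"x": -65,"y": 0,"z": 18,"rx": 0,"ry": 0,"rz": 0},
  {"x": -65,"y": 0,"z": 18,"rx": 0,"ry": 0,"rz": 0},
  {"x": -65,"y": 0,"z": 18,"rx": 0,"ry": 0,"rz": 0},
])

```text
time: 44.4
tool_pos: [0.5399, -0.1872, 0.1157]
tool_rot: [-3.142, -0.0, -3.098]
contact_force: [-0.2, 0.4, -4.8]
opening: 0.0198
grip_force: 45.0
```

No contact and the carrier is inside the rim. I set it down, release and back off.

arm_command([
  {"x": 0,"y": 0,"z": 2,"rx": 0,"ry": 0,"rz": 0},
  {"x": 0,"y": 0,"z": 3.5,"rx": 0,"ry": 0,"rz": 0},
  {"x": 0,"y": 0,"z": 4,"rx": 0,"ry": 0,"rz": 0},
  {"x": 0,"y": 0,"z": 4,"rx": 0,"ry": 0,"rz": 0},
])

```text
time: 44.8
tool_pos: [0.5401, -0.1872, 0.1126]
tool_rot: [-3.141, 0.001, -3.097]
contact_force: [-3.5, 1.5, 5.2]
opening: 0.0198
grip_force: 45.0
```

arm_command([
  {"x": 0,"y": 0,"z": 0,"rx": 0,"ry": 0,"rz": 0},
  {"x": 0,"y": 0,"z": 0,"rx": 0,"ry": 0,"rz": 0},
  {"x": 0,"y": 0,"z": 0,"rx": 0,"ry": 0,"rz": 0},
  {"x": 0,"y": 0,"z": -40,"rx": 0,"ry": 0,"rz": 0},
  {"x": 0,"y": 0,"z": -85,"rx": 0,"ry": 0,"rz": 0},
  {"x": 0,"y": 0,"z": -130,"rx": 0,"ry": 0,"rz": 0},
  {"x": 0,"y": 0,"z": -180,"rx": 0,"ry": 0,"rz": 0},
  {"x": 0,"y": 0,"z": -180,"rx": 0,"ry": 0,"rz": 0},
  {"x": 0,"y": 0,"z": -180,"rx": 0,"ry": 0,"rz": 0},
], hand=34)

```text
time: 45.7
tool_pos: [0.5403, -0.1873, 0.2929]
tool_rot: [-3.14, 0.003, -3.097]
contact_force: [0.2, -0.7, -0.5]
opening: 0.0339
grip_force: 0.0
```

```bash
python3 - <<'E'
from h import *
s=observe();print(s['tool_pos'],np.degrees(s['tool_rot']),s['time'],s['qpos'])
for c in('top','scene','wrist'):
    p=shot(c,f'u1{c}.png');marks(p,['module1','carrier','carrier_lug','carrier_grip','lever_knob'],3)
print(w2t([.597,-.3412,.2925]))
E
```

```text
[ 0.54029113 -0.18730439  0.29286842] [-1.79907917e+02  1.56427375e-01 -1.77471018e+02] 45.7 [-4.67684585e-01  4.26410260e-01  1.39257887e+00 -6.61257268e-05
  1.31943608e+00 -2.08260144e+00]
module1 [([0.2973, 0.2747, 0.001], 0.54), ([0.517, -0.1269, 0.0162], 0.42)]
carrier [([0.5437, -0.1833, 0.0172], 0.73)]
carrier_lug [([0.5403, -0.102, 0.0351], 0.74)]
carrier_grip [([0.5437, -0.1876, 0.0578], 0.7)]
lever_knob [([0.5976, -0.344, 0.1612], 0.49)]
module1 [([0.2935, 0.2733, 0.0019], 0.45), ([0.5127, -0.1307, 0.0148], 0.43)]
carrier [([0.5391, -0.1857, 0.0103], 0.69)]
carrier_lug [([0.5376, -0.1053, 0.0376], 0.97), ([0.5412, -0.1884, 0.0611], 0.58)]
carrier_grip [([0.5424, -0.19, 0.0578], 0.96)]
lever_knob [([0.5965, -0.3419, 0.163], 0.47)]
module1 [([0.5155, -0.1277, 0.0156], 0.86), ([0.5625, -0.2486, 0.013], 0.57)]
carrier [([0.542, -0.1869, 0.0085], 0.72)]
carrier_lug [([0.5361, -0.1064, 0.0382], 0.93), ([0.5236, -0.2465, 0.0131], 0.57)]
carrier_grip [([0.5426, -0.1891, 0.0586], 0.9)]
lever_knob [([0.5978, -0.3404, 0.1677], 0.63)]
[ -50.20971179 -156.3903026    -0.69413028]
```

arm_command([
  {"x": -50,"y": -156,"z": 0,"rx": 0,"ry": 0,"rz": 90},
  {"x": -50,"y": -156,"z": 0,"rx": 0,"ry": 0,"rz": 90},
  {"x": -50,"y": -156,"z": 0,"rx": 0,"ry": 0,"rz": 90},
  {"x": -50,"y": -156,"z": 0,"rx": 0,"ry": 0,"rz": 90},
  {"x": -50,"y": -156,"z": 0,"rx": 0,"ry": 0,"rz": 90},
  {"x": -50,"y": -156,"z": 0,"rx": 0,"ry": 0,"rz": 90},
  {"x": -50,"y": -156,"z": 0,"rx": 0,"ry": 0,"rz": 90},
  {"x": -50,"y": -156,"z": 0,"rx": 0,"ry": 0,"rz": 90},
  {"x": -50,"y": -156,"z": 0,"rx": 0,"ry": 0,"rz": 90},
  {"x": -50,"y": -156,"z": 0,"rx": 0,"ry": 0,"rz": 90},
  {"x": -50,"y": -156,"z": 0,"rx": 0,"ry": 0,"rz": 90},
  {"x": -50,"y": -156,"z": 0,"rx": 0,"ry": 0,"rz": 90},
  {"x": -50,"y": -156,"z": 0,"rx": 0,"ry": 0,"rz": 90},
  {"x": -50,"y": -156,"z": 0,"rx": 0,"ry": 0,"rz": 90},
], hand=52)

```text
time: 48.0
tool_pos: [0.5968, -0.3408, 0.2917]
tool_rot: [-3.142, 0.0, 1.616]
contact_force: [-0.6, 0.3, 0.0]
opening: 0.0518
grip_force: 0.0
```

arm_command([
  {"x": 0,"y": 1,"z": 42,"rx": 0,"ry": 0,"rz": 0},
  {"x": 0,"y": 1,"z": 83,"rx": 0,"ry": 0,"rz": 0},
  {"x": 0,"y": 1,"z": 83,"rx": 0,"ry": 0,"rz": 0},
  {"x": 0,"y": -12,"z": 83,"rx": 0,"ry": 0,"rz": 0},
  {"x": 0,"y": -25,"z": 81,"rx": 0,"ry": 0,"rz": 0},
  {"x": 0,"y": -38,"z": 80,"rx": 0,"ry": 0,"rz": 0},
  {"x": 0,"y": -51,"z": 79,"rx": 0,"ry": 0,"rz": 0},
  {"x": 0,"y": -53,"z": 79,"rx": 0,"ry": 0,"rz": 0},
  {"x": 0,"y": -53,"z": 79,"rx": 0,"ry": 0,"rz": 0},
  {"x": 0,"y": -50,"z": 79,"rx": 0,"ry": 0,"rz": 0},
  {"x": 0,"y": -49,"z": 40,"rx": 0,"ry": 0,"rz": 0},
  {"x": 0,"y": -49,"z": 0,"rx": 0,"ry": 0,"rz": 0},
  {"x": 0,"y": -49,"z": 0,"rx": 0,"ry": 0,"rz": 0},
  {"x": 0,"y": -49,"z": 0,"rx": 0,"ry": 0,"rz": 0},
  {"x": 0,"y": -49,"z": 0,"rx": 0,"ry": 0,"rz": 0},
  {"x": 0,"y": -49,"z": 0,"rx": 0,"ry": 0,"rz": 0},
])

```text
time: 49.6
tool_pos: [0.5477, -0.3426, 0.29]
tool_rot: [-3.139, -0.002, 1.615]
contact_force: [0.3, -0.2, -0.3]
opening: 0.0519
grip_force: 0.0
```

```bash
python3 - <<'E'
from h import *
s=observe();print(s['tool_pos'],s['time'])
for c in('top','scene','wrist'):
    p=shot(c,f'v1{c}.png');marks(p,['module1','carrier','carrier_lug','carrier_grip','lever_knob','head_face'],3)
E
```

```text
[ 0.54765155 -0.34263008  0.29000651] 49.6
module1 [([0.5165, -0.1308, 0.0166], 0.51), ([0.5623, -0.2479, 0.0131], 0.45)]
carrier [([0.5422, -0.1823, 0.0147], 0.97)]
carrier_lug [([0.5353, -0.105, 0.0355], 0.64), ([0.5404, -0.1808, 0.0144], 0.63), ([0.5396, -0.1871, 0.0003], 0.44)]
carrier_grip [([0.5427, -0.1879, 0.062], 0.7), ([0.5621, -0.2437, 0.0124], 0.64)]
lever_knob [([0.5491, -0.3434, 0.1747], 0.6)]
head_face []
module1 [([0.2924, 0.2741, 0.0004], 0.71), ([0.514, -0.1321, 0.0142], 0.67), ([0.5567, -0.2478, 0.0159], 0.47)]
carrier [([0.5374, -0.1879, 0.009], 0.75)]
carrier_lug [([0.5342, -0.1071, 0.0392], 0.66), ([0.5203, -0.2477, 0.0183], 0.47)]
carrier_grip [([0.5407, -0.1874, 0.0614], 0.66)]
lever_knob [([0.5537, -0.25, 0.0146], 0.58), ([0.5494, -0.3442, 0.175], 0.5), ([0.5217, -0.2473, 0.0149], 0.5)]
head_face [([0.5852, -0.1867, 0.0244], 0.94)]
module1 [([0.5619, -0.2462, 0.015], 0.74)]
carrier [([0.5436, -0.1886, 0.0116], 0.82)]
carrier_lug [([0.5624, -0.245, 0.0146], 0.49)]
carrier_grip [([0.5423, -0.1872, 0.0618], 0.7)]
lever_knob [([0.5489, -0.3419, 0.1779], 0.7)]
head_face [([0.5834, -0.1825, 0.0264], 0.83)]
```

All readings agree: the lever is in the middle notch, the lug points away from it, and both modules are in their pockets. Handing in.

```bash
python3 -c "from cell import *; print(hand_in())"
```

```text
the job is handed in; nothing more can be done
None
```

The job is handed in: both passes are done, both modules are in the turned carrier in the nest, and the lever is in the middle notch; `hand_in()` returned no verdict.

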